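# Sort choke plungers by plunger position

## Robot

A 6-joint arm with a two-finger parallel gripper is mounted at the origin on the work surface. World frame = base frame: x ahead of the robot, y to its left, z up, the work surface at z = 0. Lengths are in m, angles in rad, forces in N, time in s.
With the tool pointing down it reaches from about 0.35 to 0.975 m from the base axis. Payload 17.4 kg.
Tool frame: the origin (TCP) lies at the very end of the fingers, on their centre line; the grasp point (between the pads) lies 19 mm behind it (hold_point_z is the distance from the TCP to the grasp point, in m); z points along the fingers, y is the direction in which the jaws open and shut (so a half turn about z gives the same grasp; the last joint's range is limited). The gripper opens to 85 mm and grips with 20 to 120 N. Pads are 22 mm wide; open, the fingers measure 114 mm over their backs; the gripper's body (76 mm by 85 mm) begins 54 mm behind the grasp point. The pads swing forward as they close: fully open they stand 13 mm farther back than shut.
Start: joints at [1.066, 0.116, 1.442, -0, 1.584, -0.038], TCP at [0.304, 0.603, 0.208] pointing down, gripper open.
Joint ranges: [-2.83, 2.83], [-0.83, 2.19], [0.07, 2.5], [-1.14, 4.28], [0.01, 3], [-2.97, 2.97]. Speed limits (rad/s): [1.89, 1.89, 2.22, 3.14, 3.14, 3.14].

## Interface

Orientations are given as a unit quaternion [x, y, z, w].
In Python, from rig import get_obs, camera, get_calibration, job_done, regions_of, mark_of, hold_point_z gives the robot as it stands. The module is installed in compiled form; this text tells all that it offers.
- The arm moves only by the tool step_arm, never from a script. Its argument "increments" is text: rows parted by semicolons, each of 7 numbers parted by spaces: the shift along the tool's x, y, z in cm, then the turn, a rotation vector about the tool's x, y, z in rad, then the finger opening in cm, from 0 to 8.54. In form: dx dy dz ax ay az fingers; .... A call has 1 to 5 rows; each row is the pose to reach, as a shift and turn from the pose measured when the call began, along the tool's axes at that moment; what a row does not reach only later rows make up. A row lasts 1/12 s, in which the tool goes at most 41.7 mm and 7.16 degrees, less where a joint would pass 70% of its speed; a pose out of reach is approached as far as the arm can. A call with a gripper value outside its range is refused whole. The fingers move at their own pace and stop on an object; the grip force is fixed at half the most. Time passes only in rows, so rows that repeat a pose let the fingers close. It gives the time, the measured TCP pose, the force and the opening at its end, in the units of the state.
- get_obs(): the state, without advancing time (a new reading comes with each control period).
- camera(name): name is "scene" or "top"; returns the picture (480x640x3 uint8, blue, green, red); there is no depth.
- get_calibration(name): a dict with "vfov" (degrees; the focal length in pixels is half the picture's height over the tangent of half this angle, whatever the lens; pixels are square), "cx", "cy" (the principal point, pixels), "pose" (4x4, takes a point from camera to world coordinates). Camera axes: x right, y down, z forward; pixel columns grow to the right and rows downward; lengths in m; the calibration is good to about 2 mm. A picture is of the moment at which its call begins. get_calibration takes no time and is no camera call.
- job_done(): hands the job in, once; it reports no verdict.
Trained networks look in the newest picture that a camera, given by its name, has taken for a name from the list of things; names that differ only in an ending like _2 or _b are one class to them, and where a whole thing is asked for, a point or a joint stands for the part that bears it (a point fixed in the world has none). Each returns a list of dicts, best first, with "score" (0 to 1); they miss things now and then, are a little off and sometimes report something else, mostly with a low value. They report only what shows in the picture. A call takes as long as a camera call. They do not tell look-alikes from the thing itself.
- regions_of(camera, thing): "mask" (480x640 bool, what is visible of it) and "uv" ([column, row] in pixels, amid what is visible of it).
- mark_of(camera, thing): "uv" ([column, row] in pixels: a listed point, or the origin of a listed thing).
The state is a dict: "time_s": time; "qpos": joint angles; "qvel": joint speeds; "tau": joint torques, N m; "tool_pos": TCP position; "orientation": TCP orientation; "force": force on the tool from outside, world axes, zero at the start; "wrist_torque": the same for the moment, N m; "finger_gap": opening from 0.0 (shut) to 1.0 (fully open).
Only numpy, scipy, OpenCV 4.12 (cv2) and the standard library are available. Lean on these libraries where they do the work, as an engineer would, in place of code of your own. Each camera call takes 0.05 s, during which the arm holds its last target.

## Task

First press the yellow latch button on top of the grey parts case so that its drawer springs open. Then lay the cartridge whose plunger is pulled out flat in the red tray, its plunger still pulled out. Last, set the cartridge whose plunger is pushed in down on the black mat, let go, take it again by its two ends and lay it flat on the floor of the drawer's narrow compartment, plunger still in; leave the plain block with the green plug in the blue rack and the small loose parts and the screwdriver where they are.

Things in the scene. Friction and masses are not known exactly. Their poses are not given: they have to be found in the camera images.
- cartridge_1: choke-plunger cartridge: aluminium block 44 (x) x 26 (y) x 30 tall with two dark bands, 110 to 200 g; at its +x end a black knob (22 diameter, 10 thick, orange face), axis 16 up. Origin: centre of the block's underside, x to the knob, z up. Rear face at x -22; outer knob face at x 38 when pushed in (60 overall), 38 plus plunger value when out. Starts flat in the rack. The two differ only by plunger
- cartridge_2: choke-plunger cartridge: aluminium block 44 (x) x 26 (y) x 30 tall with two dark bands, 110 to 200 g; at its +x end a black knob (22 diameter, 10 thick, orange face), axis 16 up. Origin: centre of the block's underside, x to the knob, z up. Rear face at x -22; outer knob face at x 38 when pushed in (60 overall), 38 plus plunger value when out. Starts flat in the rack. The two differ only by plunger
- plunger_1 (a joint): plunger of cartridge_1: 0 = pushed in, 0.022 m = fully pulled out; friction of 2 N holds it where it is, so a pinch or knock along it shoves it in. A cartridge counts as pulled out above 0.012 and as pushed in below 0.004; no start lies between
- plunger_2 (a joint): plunger of cartridge_2, read like plunger_1
- blank: plain block like the cartridges (44 x 26 x 30) with a flat green plug (3 long) and no plunger; it stays in the rack. Origin: centre of its underside
- rack: fixed blue rack: floor 106 (x) x 180 (y) x 6 thick, end walls 6 thick, 28 tall at x = +-50, open at the y sides. The blocks lie on its floor, their x along the rack's x, at y = -58, 0, +58 in shuffled order; 32 free between neighbours, only about 7 behind each, so they can be taken only across their width. Origin: centre of the underside
- mat: fixed black rubber mat, 130 x 130 x 4 thick. Origin: centre of the underside (top 4 higher)
- tray: fixed red open tray, 130 (x) x 150 (y) x 30 tall, walls 4 and floor about 4 thick. Origin: centre of the underside
- parts_case: fixed grey case, 120 deep (x) x 168 wide (y), top at 70; drawer front on its -x side, slides out towards -x of the case. Origin: centre of the underside
- latch_top (a point): centre of the top of the yellow push button (26 diameter) on the case: 84 above the bench when up. Pressed straight down it travels 10 against a spring (2 N rising to 5.5 N, then a hard stop); the drawer is freed at about 6 to 7 of travel. It springs back up
- drawer (a joint): drawer opening: 0 shut, 0.075 m fully out. Once the latch is pressed a spring drives it fully out in about a second and holds it there with 1 N. It has no handle
- compartment (a point): centre of the brown compartment floor, moves with the drawer, 13 above the bench; x, y as the case. Inside 42 along x, 124 along y: a cartridge lies along y, knob to either side, with room for fingers at its ends, not its sides. Above this floor the drawer front stands 43, the other walls 31. Drawer fully out: 46 ahead of the case front
- float_bowl: small open aluminium bowl, 64 diameter, 30 tall; bystander
- seal_ring: black rubber ring, 34 outer diameter, 9 tall; bystander
- needle_seat: small brass fitting, 22 diameter, 24 tall; bystander
- screwdriver: screwdriver with a red handle, 190 long; bystander
Things that resemble listed ones, but are neither listed nor needed, are in the scene too. Leave any brown or turquoise look-alike of the cartridge_1 alone.

How it is judged:
By the outcome, as a careful person would: the job done as asked, in the order asked, and still so for the second after the job is handed in, with the robot touching nothing.
It also fails if it takes over 72 s, if anything falls off the work surface, if the arm or the gripper's body presses on something with over 40 N, if the wrist force passes 120 N, or if a joint passes its speed limit or range.

## Working session

There is one attempt and no reset: what is moved stays moved. The work goes in short steps, Python scripts to look and compute and a tool call to move; the robot and the scene stay as the last step left them, time stands still between calls to the robot, and variables do not carry over. Pictures are saved under pics/ and viewed, and the job is handed in when it is done.

Besides the shell and the picture viewer there is one more tool, called after "Emit:" as a command line: name --argument value ..., lists and objects as JSON in quotes. step_arm: Moves the arm, as the interface text tells. Its arguments: {"type":"object","properties":{"increments":{"type":"string"}},"required":["increments"]}

```bash
mkdir -p pics; python3 - <<'E'
from rig import *
import cv2,numpy as np
o=get_obs();print(o); print(hold_point_z if not callable(hold_point_z) else hold_point_z())
for n in("scene","top"):
    cv2.imwrite(f"pics/{n}0.png",camera(n)); print(n,get_calibration(n))
E
```

```text
{'time_s': 0.0, 'qpos': array([ 1.06621411e+00,  1.16491016e-01,  1.44232713e+00, -6.65308625e-06,
        1.58402481e+00, -3.78051659e-02]), 'qvel': array([ 0.00113427,  0.00061629,  0.00142558,  0.00202858, -0.00050447,
        0.00020662]), 'tau': array([ 1.03681032e-03, -7.31980133e+01, -6.32472110e+01, -1.43717563e-05,
        6.51431998e-03,  1.05857578e-05]), 'tool_pos': array([0.30364966, 0.60256627, 0.2074204 ]), 'orientation': array([ 2.31275497e-01,  9.72888099e-01, -6.03195374e-04, -1.64262203e-04]), 'force': array([ 0.57137737, -0.08532977,  0.81836011]), 'wrist_torque': array([ 0.01311552, -0.04380784, -0.02509531]), 'finger_gap': 1.0008765237026105}
0.0187
scene {'vfov': 45.01632553674661, 'cx': 314.9798401227344, 'cy': 239.45878778788838, 'pose': array([[-0.54615364,  0.59694034, -0.58768906,  1.1647295 ],
       [ 0.83766735,  0.39374294, -0.37852333,  0.51671138],
       [ 0.00544257, -0.69901983, -0.71508157,  0.8750615 ],
       [ 0.        ,  0.        ,  0.        ,  1.        ]])}
top {'vfov': 43.6924896237018, 'cx': 313.2719869728938, 'cy': 239.81061229413103, 'pose': array([[ 0.01868475, -0.98181591,  0.18891373,  0.32988477],
       [-0.99955754, -0.01396972,  0.02625954,  0.06830847],
       [-0.02314296, -0.1893208 , -0.98164252,  1.18602005],
       [ 0.        ,  0.        ,  0.        ,  1.        ]])}
```

View pics/scene0.png

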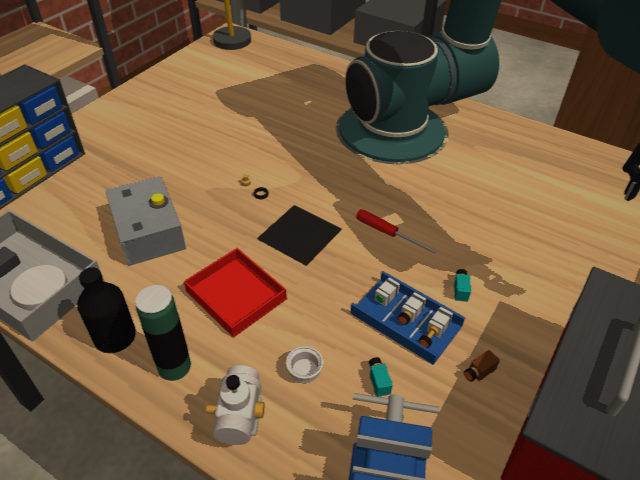

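View pics/top0.png

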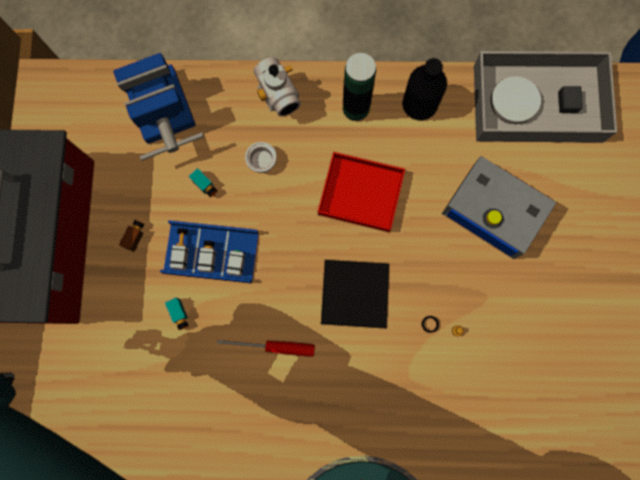

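The top view shows the rack at (210,252). The pulled-out cartridge is on the left (178,250), the pushed-in one in the middle (206,255) and the blank on the right (235,262). The tray is at (362,192), the mat at (356,293), and the case at (503,207) with its button at (494,217) and its drawer front facing down-left.

```bash
cat > h.py <<'E'
from rig import *
import cv2,numpy as np
from scipy.spatial.transform import Rotation as R
def K(n):
    c=get_calibration(n); f=240/np.tan(np.radians(c['vfov']/2)); return f,c['cx'],c['cy'],np.array(c['pose'])
def ray(n,uv):
    f,cx,cy,P=K(n); d=np.array([(uv[0]-cx)/f,(uv[1]-cy)/f,1.]); return P[:3,3],P[:3,:3]@d
def onz(n,uv,z):
    o,d=ray(n,uv); return (o+d*(z-o[2])/d[2])
def proj(n,p):
    f,cx,cy,P=K(n); q=P[:3,:3].T@(np.asarray(p)-P[:3,3]); return np.array([f*q[0]/q[2]+cx,f*q[1]/q[2]+cy])
def tri(uv1,uv2):
    (o1,d1),(o2,d2)=ray("scene",uv1),ray("top",uv2)
    A=np.stack([d1,-d2],1); s=np.linalg.lstsq(A,o2-o1,rcond=None)[0]
    a=o1+s[0]*d1;b=o2+s[1]*d2; return (a+b)/2,np.linalg.norm(a-b)
def rectmask(n,mask,z):
    pts=np.argwhere(mask)[:,::-1].astype(float)
    w=np.array([onz(n,p,z)[:2] for p in pts],np.float32)
    return cv2.minAreaRect(w*1000)
def pose():
    o=get_obs(); return o['tool_pos'],R.from_quat(o['orientation'])
E
python3 - <<'E'
from h import *
np.set_printoptions(precision=4,suppress=True)
for n in("scene","top"):
    camera(n)
    for t,z in (("cartridge_1",.006),("blank",.006),("rack",0),("mat",.0),("tray",0),("parts_case",0),("latch_top",.084),("compartment",0.013)):
        for r in mark_of(n,t)[:6]: print(n,t,round(r['score'],2),np.round(r['uv'],1),onz(n,r['uv'],z)[:2])
for t,z in (("mat",.004),("tray",.03),("rack",.034),("parts_case",.07),("cartridge_1",.03)):
    for r in regions_of("top",t)[:3]: print(t,round(r['score'],2),rectmask("top",r['mask'],z),r['mask'].sum())
E
```

```text
scene cartridge_1 0.93 [481.7 371. ] [0.5576 0.4689]
scene cartridge_1 0.79 [438.9 329.7] [0.5188 0.371 ]
scene cartridge_1 0.75 [412.2 308.3] [0.5015 0.3084]
scene cartridge_1 0.63 [458.4 294.2] [0.4219 0.3675]
scene blank 0.95 [386.  295.4] [0.5012 0.2524]
scene blank 0.72 [298.3 233.7] [0.4557 0.0179]
scene rack 0.98 [400.8 319.6] [0.5324 0.301 ]
scene mat 0.89 [298.8 235.6] [0.4549 0.0185]
scene tray 0.89 [234.4 294.7] [0.6562 0.0051]
scene parts_case 0.92 [145.8 230.3] [ 0.6221 -0.2639]
scene parts_case 0.47 [307.8 370.8] [0.7185 0.2166]
scene latch_top 0.53 [157.3 198.6] [ 0.5943 -0.2353]
top cartridge_1 0.89 [135.7 240.6] [0.5502 0.4589]
top cartridge_1 0.87 [180.6 257.8] [0.5164 0.3655]
top cartridge_1 0.74 [202.4 181.8] [0.6751 0.3301]
top cartridge_1 0.6 [177.4 312. ] [0.4082 0.3652]
top cartridge_1 0.25 [428.2 326.5] [ 0.3885 -0.1269]
top blank 0.67 [237.9 265.8] [0.502  0.2494]
top blank 0.54 [425.8 326.3] [ 0.3888 -0.1223]
top blank 0.21 [359.9 191. ] [0.6595 0.0068]
top rack 0.86 [210.7 253.7] [0.5267 0.3065]
top mat 0.84 [349.7 293.7] [0.4505 0.0258]
top mat 0.46 [240.
[... 440 characters left out ...]
2 [266.2 347.5] [0.3424 0.1867]
top compartment 0.28 [352.8 290.7] [0.4551 0.0203]Traceback (most recent call last):
  File "<stdin>", line 8, in <module>
  File "h.py", line 18, in rectmask
    w=np.array([onz(n,p,z)[:2] for p in pts],np.float32)
                ~~~^^^^^^^
  File "h.py", line 9, in onz
    o,d=ray(n,uv); return (o+d*(z-o[2])/d[2])
        ~~~^^^^^^
  File "h.py", line 7, in ray
    f,cx,cy,P=K(n); d=np.array([(uv[0]-cx)/f,(uv[1]-cy)/f,1.]); return P[:3,3],P[:3,:3]@d
              ~^^^
  File "h.py", line 5, in K
    c=get_calibration(n); f=240/np.tan(np.radians(c['vfov']/2)); return f,c['cx'],c['cy'],np.array(c['pose'])
ValueError: time passes only in moves, steps and waits
```

```bash
python3 - <<'E'
from h import *
a=camera("top");b=camera("scene")
cv2.imwrite("pics/t1.png",cv2.resize(a[210:300,140:280],None,fx=5.6,fy=5.6,interpolation=cv2.INTER_CUBIC))
cv2.imwrite("pics/s1.png",cv2.resize(b[260:370,340:480],None,fx=5.4,fy=5.4,interpolation=cv2.INTER_CUBIC))
cv2.imwrite("pics/t2.png",cv2.resize(a[140:270,430:570],None,fx=4.5,fy=4.5,interpolation=cv2.INTER_CUBIC))
E
```

```text
(no output)
```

View pics/t1.png

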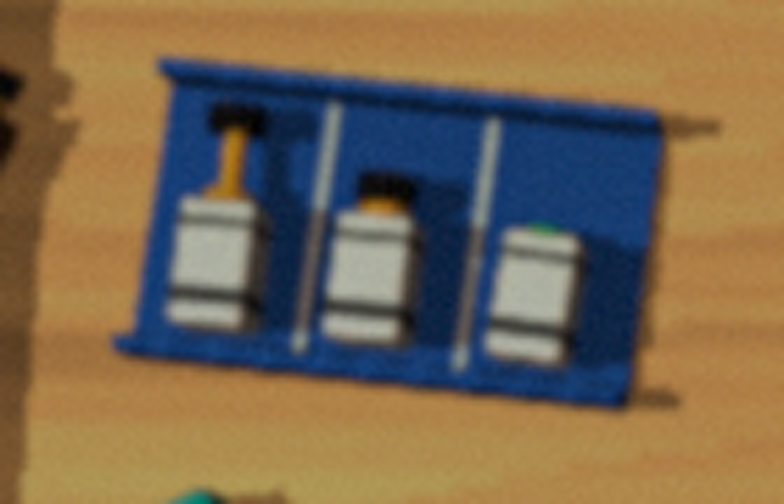

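View pics/s1.png

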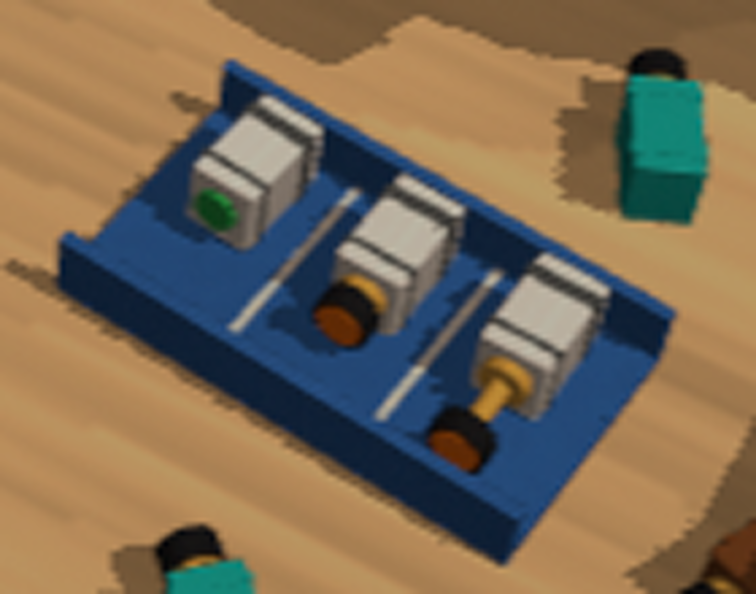

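View pics/t2.png

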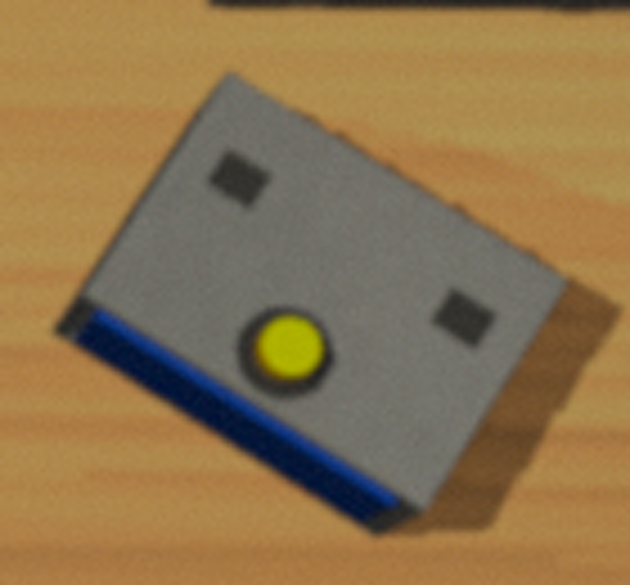

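```bash
sed -i 's/^def K(n):/import functools\n@functools.lru_cache(None)\ndef K(n):/' h.py
python3 - <<'E'
from h import *
np.set_printoptions(precision=4,suppress=True)
im={n:camera(n) for n in("scene","top")}
for t,z in (("mat",.004),("tray",.03),("rack",.034),("parts_case",.07)):
  for n in im:
    r=regions_of(n,t)[0]; print(n,t,round(r['score'],2),rectmask(n,r['mask'],z),r['mask'].sum())
c={}
for n in im:
    h=cv2.cvtColor(im[n],cv2.COLOR_BGR2HSV); m=cv2.inRange(h,(24,180,120),(34,255,255))
    k,l,s,ce=cv2.connectedComponentsWithStats(m)
    for i in range(1,k):
        if s[i,4]>30: print(n,s[i],ce[i],onz(n,ce[i],.084))
print(get_obs()['time_s'])
E
```

```text
scene mat 0.56 ((453.01751708984375, 17.02967071533203), (133.16983032226562, 133.76097106933594), 87.25481414794922) 2735
top mat 0.63 ((451.87603759765625, 15.486549377441406), (129.81809997558594, 129.6797637939453), 87.38128662109375) 4268
scene tray 0.76 ((661.6820678710938, 13.978179931640625), (169.1317138671875, 141.09095764160156), 76.19269561767578) 5103
top tray 0.55 ((653.0703735351562, 5.432243347167969), (150.14163208007812, 136.12782287597656), 76.25750732421875) 4881
scene rack 0.66 ((541.908203125, 311.4287109375), (182.89683532714844, 123.18781280517578), 85.16983795166016) 3772
top rack 0.58 ((526.9727172851562, 301.1690979003906), (180.36221313476562, 108.80026245117188), 84.43605041503906) 3509
scene parts_case 0.95 ((640.3062133789062, -229.98582458496094), (239.9897918701172, 121.80985260009766), 56.56910705566406) 4848
top parts_case 0.87 ((613.1386108398438, -253.69088745117188), (171.2565460205078, 141.03089904785156), 57.56465530395508) 6324
scene [  0 106  19  12  40] [  8.925 111.225] [ 0.559  -0.7592  0.084 ]
scene [  0 132  30  19  59] [ 14.2542 140.8136] [ 0.6287 -0.6464  0.084 ]
scene [  8 157  32  19  61] [ 23.2623 166.1311] [ 0.6768 -0.5521  0.084 ]
scene [152 194  12   8  80] [157.2125 197.35  ] [ 0.5916 -0.2382  0.084 ]
top [487 210  14  14 144] [493.9028 216.7778] [ 0.5908 -0.2403  0.084 ]
1.65
```

```bash
cat >> h.py <<'E'
def plan(p,phi,steps=None,tilt=True):
    """target TCP p (m), jaw axis direction phi (deg, mod 180); prints full increments"""
    t,r=pose(); M=r.as_matrix()
    cur=np.degrees(np.arctan2(M[1,1],M[0,1])); d=(phi-cur+90)%180-90
    f=np.radians(cur+d); y=np.array([np.cos(f),np.sin(f),0]); z=np.array([0,0,-1.]); x=np.cross(y,z)
    T=np.stack([x,y,z],1)
    dp=M.T@(np.asarray(p)-t)*100; rv=R.from_matrix(M.T@T).as_rotvec()
    n=max(np.linalg.norm(dp)/4.1,np.degrees(np.linalg.norm(rv))/7)
    o=get_obs()
    print("t %.2f cur"%o['time_s'],np.round(t,4),"jaw %.1f turn %.1f"%(cur,d),"inc",np.round(dp,2),np.round(rv,3),"rows %.1f"%n,"gap %.3f"%o['finger_gap'],"F",np.round(o['force'],1),"q",np.round(o['qpos'],2))
def yawhull(n,xyz,yaw,boxes):
    c,s=np.cos(yaw),np.sin(yaw); q=[]
    for (x0,x1,y0,y1,z0,z1) in boxes:
        for a in(x0,x1):
            for b in(y0,y1):
                for e in(z0,z1): q.append(proj(n,[xyz[0]+c*a-s*b,xyz[1]+s*a+c*b,xyz[2]+e]))
    return cv2.convexHull(np.array(q,np.float32))
E
python3 - <<'E'
from h import *
from scipy.optimize import minimize
np.set_printoptions(precision=4,suppress=True)
# case top corners
for uv in [(481.1,156.7),(555.6,203.3),(448.9,206),(524.4,253.8)]: print('case',onz("top",uv,.07))
im={n:camera(n) for n in("scene","top")}
roi={"top":(140,210,280,300),"scene":(340,260,480,370)}
mk={}
for n in im:
    h=cv2.cvtColor(im[n],cv2.COLOR_BGR2HSV); x0,y0,x1,y1=roi[n]
    m=np.zeros((480,640),np.uint8); m[y0:y1,x0:x1]=((h[...,1]<90)&(h[...,2]>95))[y0:y1,x0:x1]
    mk[n]=cv2.morphologyEx(m,cv2.MORPH_CLOSE,np.ones((5,3)))
    mk[n]=cv2.morphologyEx(mk[n],cv2.MORPH_OPEN,np.ones((4,4)))
box=[(-.022,.022,-.013,.013,0,.03)]
for nm,g in (("out",(.5175,.365)),("in",(.508,.308)),("blank",(.501,.251))):
    def cost(v,per=False):
        c=[]
        for n in mk:
            S=4; H=yawhull(n,[v[0]/1000,v[1]/1000,.006],np.radians(v[2]),box)
            x,y,w,hh=cv2.boundingRect(H); X0,Y0=x-8,y-8;W,Hh=w+16,hh+16
            a=np.zeros((Hh*S,W*S),np.uint8); cv2.fillConvexPoly(a,np.int32((H-[X0,Y0]+.5)*S),1)
            b=cv2.resize(mk[n][Y0:Y0+Hh,X0:X0+W],(W*S,Hh*S),interpolation=cv2.INTER_NEAREST)
            c.append((a!=b).sum()/max(1,a.sum()))
        return c if per else sum(c)
    b=min((minimize(cost,[g[0]*1000+dx,g[1]*1000,yw],method='Nelder-Mead',options=dict(initial_simplex=np.array([[g[0]*1000+dx,g[1]*1000,yw],[g[0]*1000+5+dx,g[1]*1000,yw],[g[0]*1000+dx,g[1]*1000+5,yw],[g[0]*1000+dx,g[1]*1000,yw+4]]))) for dx in(-3,3) for yw in(-8,-3)),key=lambda r:r.fun)
    print(nm,b.x,b.fun,cost(b.x,True))
    for n in im: cv2.polylines(im[n],[np.int32(yawhull(n,[b.x[0]/1000,b.x[1]/1000,.006],np.radians(b.x[2]),box)*16)],True,(0,0,255),1,0,4)
v=np.hstack([cv2.resize(im["top"][210:300,140:280],(400,257)),cv2.resize(im["scene"][260:370,340:480],(400,314))[:257]]);cv2.imwrite("pics/fit1.png",v)
plan([.591,-.239,.16],57)
E
```

```text
case [ 0.7133 -0.2241  0.07  ]
case [ 0.622  -0.3618  0.07  ]
case [ 0.6141 -0.1597  0.07  ]
case [ 0.5236 -0.2983  0.07  ]
out [511.5527 369.4213  -0.7815] 0.7916712172982944 [np.float64(0.480225988700565), np.float64(0.3114452285977294)]
in [508.2713 313.1876  -2.3941] 0.8851024200564916 [np.float64(0.6538949505201725), np.float64(0.23120746953631904)]
blank [503.2859 253.8371  -5.3893] 0.677250659599224 [np.float64(0.48438300051203276), np.float64(0.19286765908719122)]
t 1.75 cur [0.3038 0.6028 0.2082] jaw 63.3 turn -6.3 inc [-63.53 -62.24   4.82] [-0.    -0.     0.109] rows 21.7 gap 1.002 F [-0.  -0.8 -0.3] q [ 1.07  0.12  1.44  0.    1.58 -0.04]
```

View pics/fit1.png

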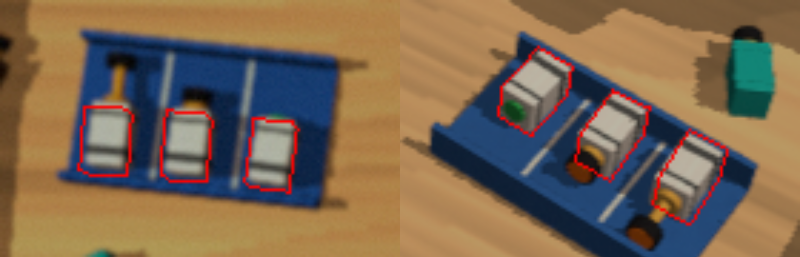

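Emit:
step_arm --increments "-2.9 -2.85 0 0 0 0.03 0; -5.8 -5.7 0 0 0 0.06 0; -8.7 -8.55 0 0 0 0.1 0; -11.6 -11.4 0 0 0 0.11 0; -14.5 -14.2 0 0 0 0.11 0"

```text
time_s: 2.17
tool_pos: [0.3694, 0.409, 0.2082]
orientation: [0.285, 0.959, 0.0, 0.0]
force: [1.6, -0.6, 1.0]
finger_gap: 0.296
```

Emit:
step_arm --increments "-3.2 -2.5 0 0 0 0 0; -6.4 -5 0 0 0 0 0; -9.6 -7.5 0 0 0 0 0; -12.8 -10 0 0 0 0 0; -16 -12.5 0 0 0 0 0"

```text
time_s: 2.58
tool_pos: [0.4354, 0.215, 0.2085]
orientation: [0.284, 0.959, 0.0, 0.0]
force: [1.7, 0.2, -0.2]
finger_gap: -0.003
```

Emit:
step_arm --increments "-3.2 -2.5 0 0 0 0 0; -6.4 -5 0 0 0 0 0; -9.6 -7.5 0 0 0 0 0; -12.8 -10 0 0 0 0 0; -16 -12.5 0 0 0 0 0"

```text
time_s: 3.0
tool_pos: [0.5015, 0.0209, 0.2089]
orientation: [0.285, 0.959, 0.0, 0.001]
force: [0.9, 0.3, 0.5]
finger_gap: 0.0
```

Emit:
step_arm --increments "-3.2 -2.5 0 0 0 0 0; -6.4 -5 1 0 0 0 0; -9.6 -7.5 2 0 0 0 0; -12.8 -10 3 0 0 0 0; -16 -12.5 4 0 0 0 0"

```text
time_s: 3.42
tool_pos: [0.5672, -0.1719, 0.169]
orientation: [0.285, 0.959, 0.0, 0.001]
force: [0.6, 1.4, -0.3]
finger_gap: 0.001
```

```bash
python3 -c "
from h import *
plan([.591,-.239,.10],57)"
```

```text
t 3.42 cur [ 0.5672 -0.1719  0.169 ] jaw 56.9 turn 0.1 inc [-5.64 -4.34  6.9 ] [ 0.002  0.002 -0.001] rows 2.4 gap 0.001 F [ 0.6  1.4 -0.3] q [-0.34 -0.05  1.68  0.    1.51 -1.33]
```

Emit:
step_arm --increments "-2.8 -2.2 3 0 0 0 0; -5.6 -4.3 5 0 0 0 0; -5.6 -4.3 7 0 0 0 0; -5.6 -4.3 7 0 0 0 0"

```text
time_s: 3.75
tool_pos: [0.5891, -0.2396, 0.0936]
orientation: [0.286, 0.958, 0.001, -0.002]
force: [-0.9, 1.0, -0.4]
finger_gap: -0.003
```

```bash
python3 -c "
from h import *
plan([.591,-.239,.0750],57)
a=camera('scene');b=camera('top')
cv2.imwrite('pics/p1.png',np.hstack([cv2.resize(a[130:280,60:260],(400,300)),cv2.resize(b[140:290,400:600],(400,300))]))"
```

```text
t 3.75 cur [ 0.5891 -0.2396  0.0936] jaw 56.8 turn 0.2 inc [-0.14  0.15  1.86] [ 0.    -0.005 -0.004] rows 0.5 gap -0.003 F [-0.9  1.  -0.4] q [-0.43  0.09  1.66  0.    1.4  -1.42]
```

View pics/p1.png

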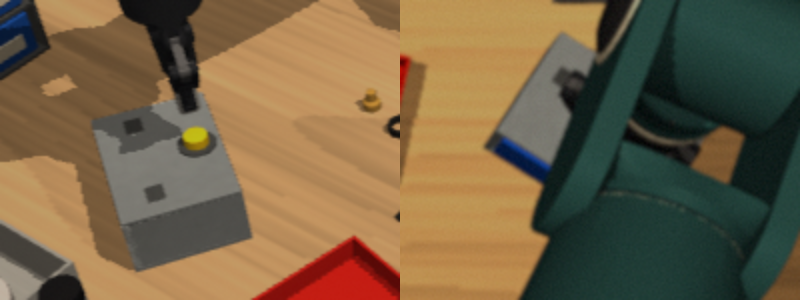

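```bash
python3 -c "
from h import *
plan([.591,-.239,.0750],57)
print(proj('scene',pose()[0]),proj('scene',[.591,-.239,.084]))
a=camera('scene')
h=cv2.cvtColor(a,cv2.COLOR_BGR2HSV);m=cv2.inRange(h,(24,180,120),(34,255,255));m[:,:100]=0
print(np.argwhere(m).mean(0)[::-1])
cv2.imwrite('pics/p2.png',cv2.resize(a[150:230,110:210],(800,600)))"
```

```text
t 3.85 cur [ 0.5904 -0.2381  0.0989] jaw 56.9 turn 0.1 inc [-0.09 -0.05  2.39] [ 0.002  0.    -0.002] rows 0.6 gap 0.002 F [ 0.5 -0.1  1.2] q [-0.42  0.08  1.66  0.    1.4  -1.42]
[156.26913861 191.54000327] [157.14423667 197.0420386 ]
[157.13580247 197.37037037]
```

View pics/p2.png

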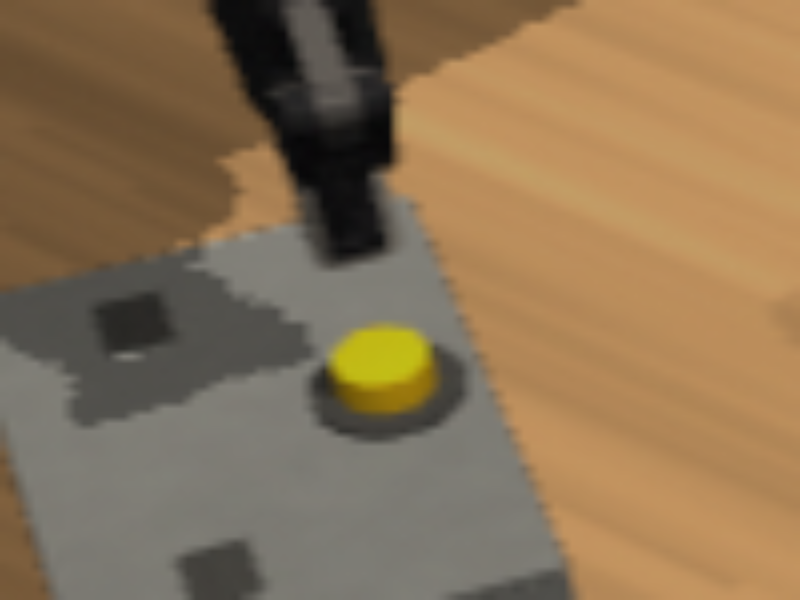

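Emit:
step_arm --increments "-0.1 0 0.5 0 0 0 0; -0.1 0 1 0 0 0 0; -0.1 0 1 0 0 0 0; -0.1 0 1 0 0 0 0"

```text
time_s: 4.23
tool_pos: [0.592, -0.2379, 0.0907]
orientation: [0.284, 0.959, 0.001, 0.002]
force: [-0.5, 0.2, 0.3]
finger_gap: 0.002
```

```bash
python3 -c "
from h import *
plan([.591,-.239,.0750],57)
t=pose()[0]
for dz in(0,.005,.01,.015,.02): print(dz,proj('scene',t+[0,0,dz]))
a=camera('scene');b=camera('top')
cv2.imwrite('pics/p3.png',cv2.resize(a[150:230,110:210],(800,600)))"
```

```text
t 4.23 cur [ 0.592  -0.2379  0.0907] jaw 57.0 turn 0.0 inc [ 0.02 -0.15  1.57] [ 0.002  0.003 -0.   ] rows 0.4 gap 0.002 F [-0.5  0.2  0.3] q [-0.42  0.09  1.66  0.    1.39 -1.42]
0 [156.58603414 195.02594277]
0.005 [156.11927064 193.17507816]
0.01 [155.64966881 191.3129587 ]
0.015 [155.17720269 189.43948141]
0.02 [154.70184598 187.55454207]
```

View pics/p3.png

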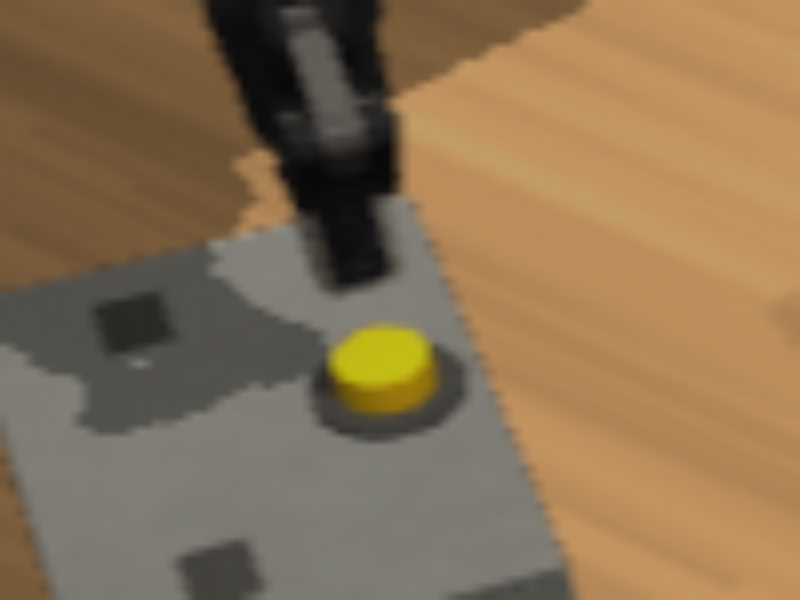

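Emit:
step_arm --increments "0 -0.1 0.3 0 0 0 0; 0 -0.1 0.6 0 0 0 0; 0 -0.1 0.9 0 0 0 0; 0 -0.1 0.9 0 0 0 0"

```text
time_s: 4.67
tool_pos: [0.5912, -0.2389, 0.0808]
orientation: [0.284, 0.959, 0.001, 0.001]
force: [0.5, 0.6, -1.2]
finger_gap: 0.0
```

```bash
python3 -c "
from h import *
plan([.591,-.239,.0750],57)
t=pose()[0]
a=camera('scene');b=camera('top')
cv2.imwrite('pics/p4.png',cv2.resize(a[150:230,110:210],(800,600)))
print(get_obs()['force'],pose()[0])"
```

```text
t 4.67 cur [ 0.5912 -0.2389  0.0808] jaw 57.0 turn 0.0 inc [ 0.01 -0.02  0.58] [ 0.002  0.002 -0.001] rows 0.1 gap 0.000 F [ 0.5  0.6 -1.2] q [-0.42  0.1   1.67  0.    1.37 -1.42]
[0.1800919  0.7214641  0.02000277] [ 0.59139579 -0.23900815  0.08152312]
```

View pics/p4.png

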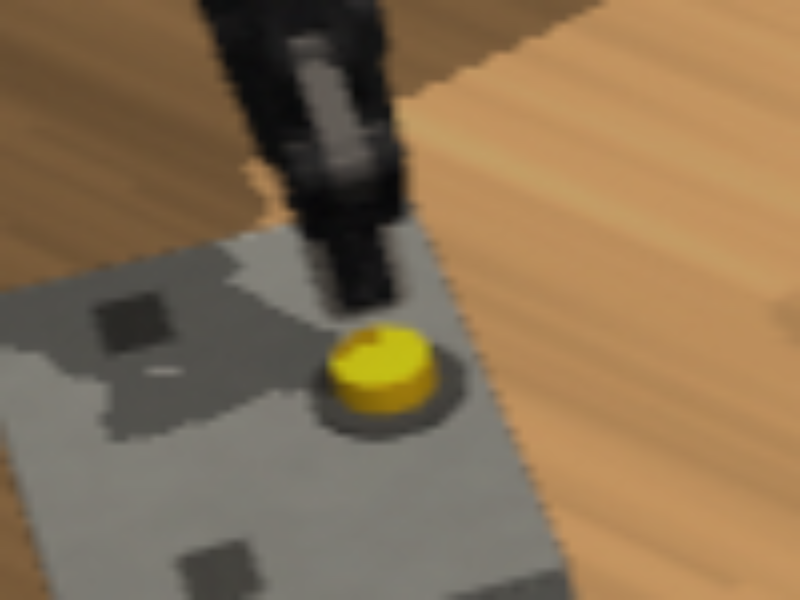

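Emit:
step_arm --increments "0 0 0.3 0 0 0 0; 0 0 0.6 0 0 0 0; 0 0 0.6 0 0 0 0; 0 0 0.6 0 0 0 0"

```text
time_s: 5.1
tool_pos: [0.5913, -0.2389, 0.0752]
orientation: [0.284, 0.959, 0.001, 0.001]
force: [0.1, -0.2, -0.1]
finger_gap: -0.004
```

```bash
python3 -c "
from h import *
plan([.591,-.239,.0750],57)
t=pose()[0]
a=camera('scene');b=camera('top')
cv2.imwrite('pics/p5.png',cv2.resize(a[150:230,110:210],(800,600)))
print(get_obs()['force'],pose()[0])"
```

```text
t 5.10 cur [ 0.5913 -0.2389  0.0752] jaw 57.0 turn 0.0 inc [ 0.02 -0.02  0.02] [ 0.002  0.002 -0.001] rows 0.0 gap -0.004 F [ 0.1 -0.2 -0.1] q [-0.42  0.1   1.68  0.    1.36 -1.42]
[-1.00470669  0.03121984  0.57539186] [ 0.59144152 -0.23902226  0.0756016 ]
```

View pics/p5.png

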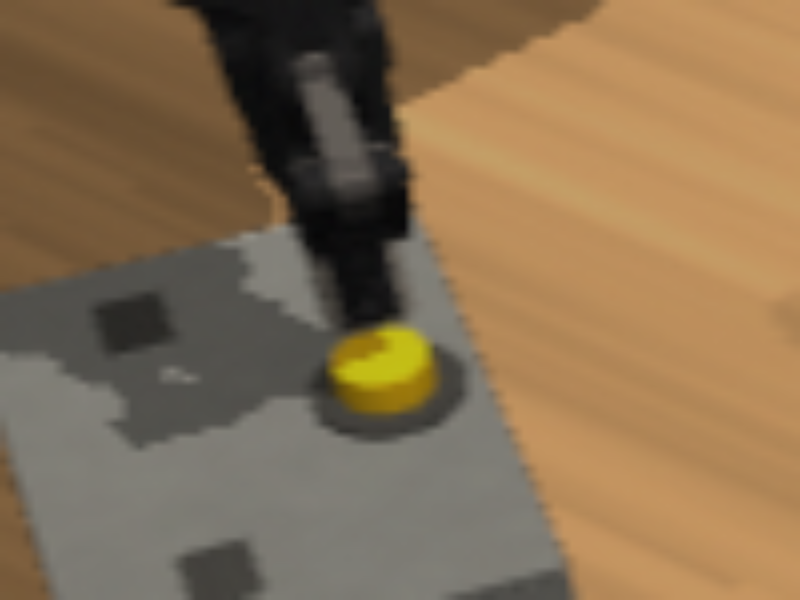

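```bash
python3 -c "
from h import *
print(onz('scene',(155.6,190.5),.0815),onz('scene',(153.8,188),.0907),onz('scene',(154,184),.0989))
b=camera('top')
cv2.imwrite('pics/p6.png',cv2.resize(b[120:290,400:627],(800,600)))"
```

```text
[ 0.57590738 -0.25853903  0.0815    ] [ 0.57901194 -0.25822086  0.0907    ] [ 0.5756758  -0.25872327  0.0989    ]
```

View pics/p6.png

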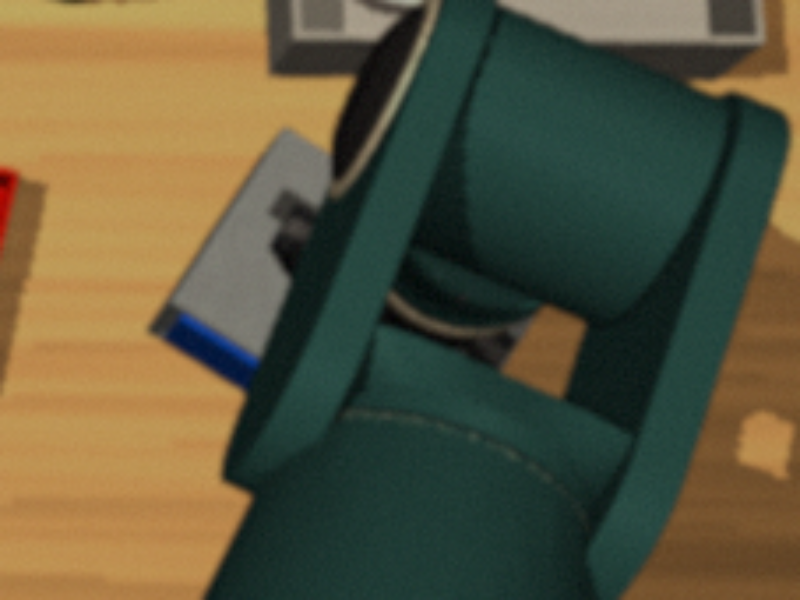

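Emit:
step_arm --increments "0 0 0.2 0 0 0 0; 0 0 0.4 0 0 0 0; 0 0 0.6 0 0 0 0; 0 0 0.6 0 0 0 0"

```text
time_s: 5.58
tool_pos: [0.5913, -0.2389, 0.0691]
orientation: [0.284, 0.959, 0.001, 0.001]
force: [-0.6, 0.4, 0.3]
finger_gap: -0.0
```

```bash
python3 -c "
from h import *
a=camera('scene')
print(get_obs()['force'],pose()[0])
cv2.imwrite('pics/p7.png',cv2.resize(a[150:230,110:210],(800,600)))"
```

```text
[ 0.0639869  -0.85018161  0.15835798] [ 0.59132641 -0.23900058  0.06927374]
```

View pics/p7.png

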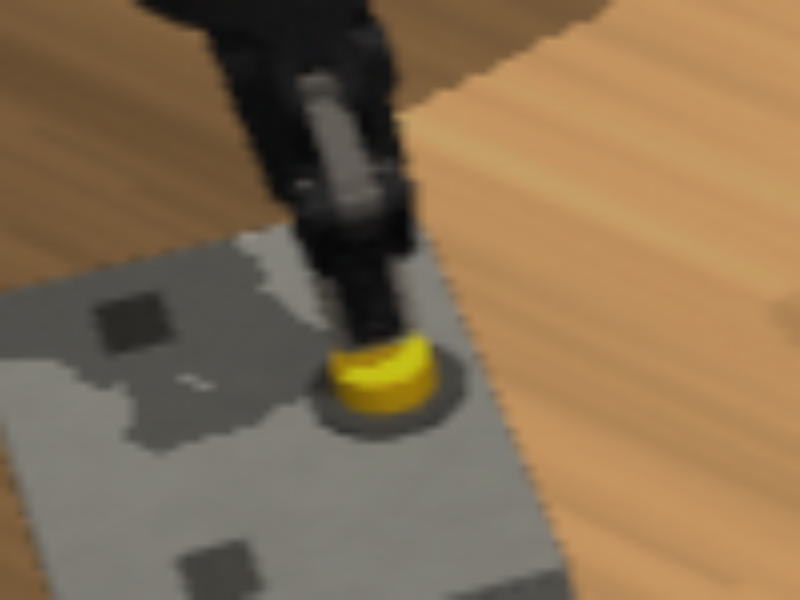

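Emit:
step_arm --increments "0 0 0.15 0 0 0 0; 0 0 0.3 0 0 0 0; 0 0 0.3 0 0 0 0"

```text
time_s: 5.88
tool_pos: [0.5912, -0.2389, 0.0659]
orientation: [0.284, 0.959, 0.001, 0.001]
force: [0.3, 0.5, -0.6]
finger_gap: 0.001
```

Emit:
step_arm --increments "0 0 0.1 0 0 0 0; 0 0 0.2 0 0 0 0; 0 0 0.2 0 0 0 0"

```text
time_s: 6.13
tool_pos: [0.5911, -0.2389, 0.0636]
orientation: [0.284, 0.959, 0.001, 0.001]
force: [-0.2, -0.7, -0.1]
finger_gap: -0.001
```

```bash
python3 -c "
from h import *
a=camera('scene')
print(get_obs()['force'],pose()[0])
cv2.imwrite('pics/p8.png',cv2.resize(a[150:230,110:210],(800,600)))"
```

```text
[-0.41739523 -0.44225462 -0.45920866] [ 0.59115922 -0.23889772  0.06373181]
```

View pics/p8.png

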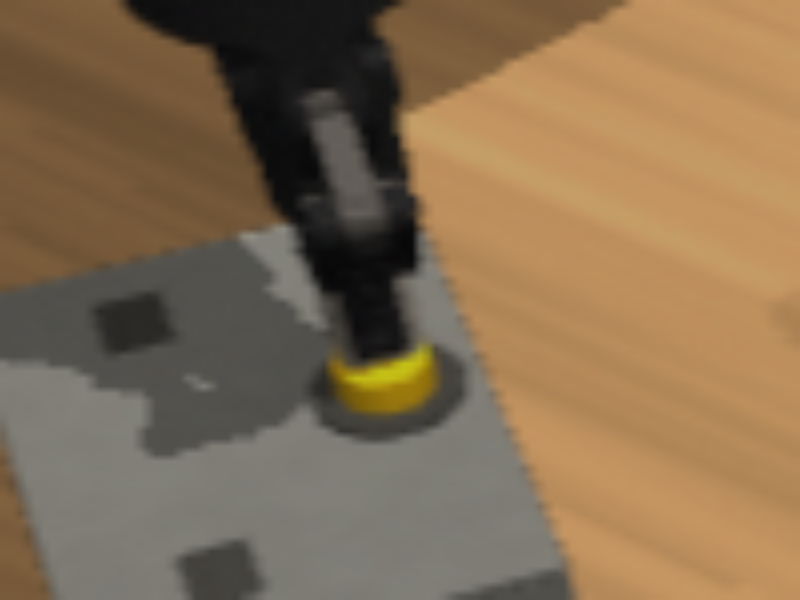

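Emit:
step_arm --increments "0 0 0.1 0 0 0 0; 0 0 0.2 0 0 0 0; 0 0 0.2 0 0 0 0"

```text
time_s: 6.43
tool_pos: [0.5911, -0.2389, 0.0615]
orientation: [0.284, 0.959, 0.001, 0.001]
force: [-0.1, -0.5, -0.5]
finger_gap: -0.004
```

Emit:
step_arm --increments "0 0 0.1 0 0 0 0; 0 0 0.2 0 0 0 0; 0 0 0.2 0 0 0 0"

```text
time_s: 6.68
tool_pos: [0.5911, -0.2389, 0.0596]
orientation: [0.284, 0.959, 0.001, 0.001]
force: [-0.8, -0.3, 3.2]
finger_gap: 0.002
```

Emit:
step_arm --increments "0 0 0.1 0 0 0 0; 0 0 0.2 0 0 0 0; 0 0 0.2 0 0 0 0"

```text
time_s: 6.93
tool_pos: [0.5912, -0.2389, 0.0575]
orientation: [0.284, 0.959, 0.001, 0.001]
force: [-1.7, 0.9, 3.7]
finger_gap: 0.004
```

```bash
python3 -c "
from h import *
a=camera('scene')
print(get_obs()['force'],pose()[0])
cv2.imwrite('pics/p9.png',cv2.resize(a[150:230,110:210],(800,600)))"
```

```text
[-1.33838409  0.69489502  4.34451481] [ 0.59119745 -0.23888845  0.0575856 ]
```

View pics/p9.png

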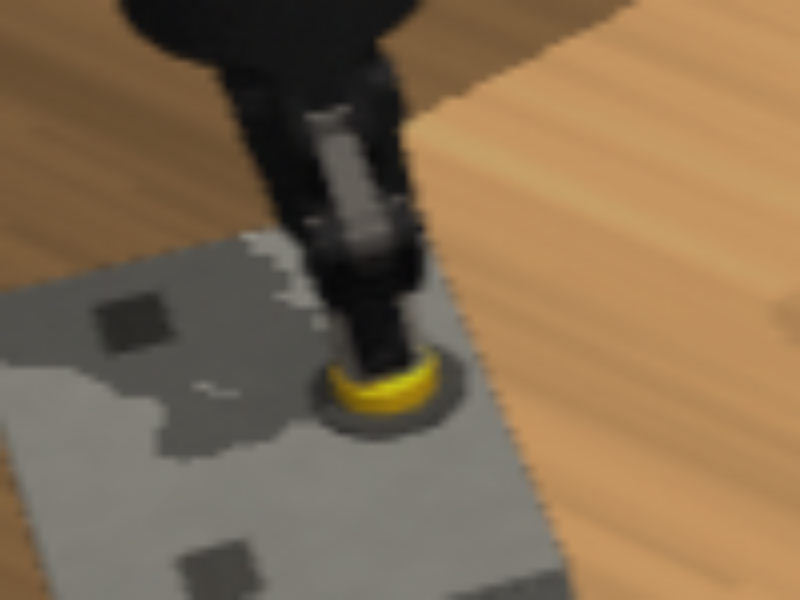

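Emit:
step_arm --increments "0 0 0.1 0 0 0 0; 0 0 0.2 0 0 0 0; 0 0 0.2 0 0 0 0"

```text
time_s: 7.23
tool_pos: [0.5912, -0.2389, 0.0554]
orientation: [0.284, 0.959, 0.001, 0.001]
force: [-1.8, -0.1, 4.2]
finger_gap: -0.006
```

Emit:
step_arm --increments "0 0 0.05 0 0 0 0; 0 0 0.1 0 0 0 0; 0 0 0.1 0 0 0 0"

```text
time_s: 7.48
tool_pos: [0.5912, -0.2389, 0.0543]
orientation: [0.284, 0.959, 0.001, 0.001]
force: [-2.1, 0.4, 4.3]
finger_gap: 0.003
```

Emit:
step_arm --increments "0 0 0.05 0 0 0 0; 0 0 0.1 0 0 0 0; 0 0 0.1 0 0 0 0"

```text
time_s: 7.73
tool_pos: [0.5912, -0.2389, 0.0532]
orientation: [0.284, 0.959, 0.001, 0.001]
force: [-1.5, 0.5, 3.9]
finger_gap: 0.001
```

```bash
python3 -c "
from h import *
a=camera('scene')
print(get_obs()['force'],pose()[0])
cv2.imwrite('pics/p10.png',cv2.resize(a[150:290,100:290],(800,600)))"
```

```text
[-2.21262307  1.20190238  3.91448296] [ 0.59122302 -0.23890212  0.05325239]
```

View pics/p10.png

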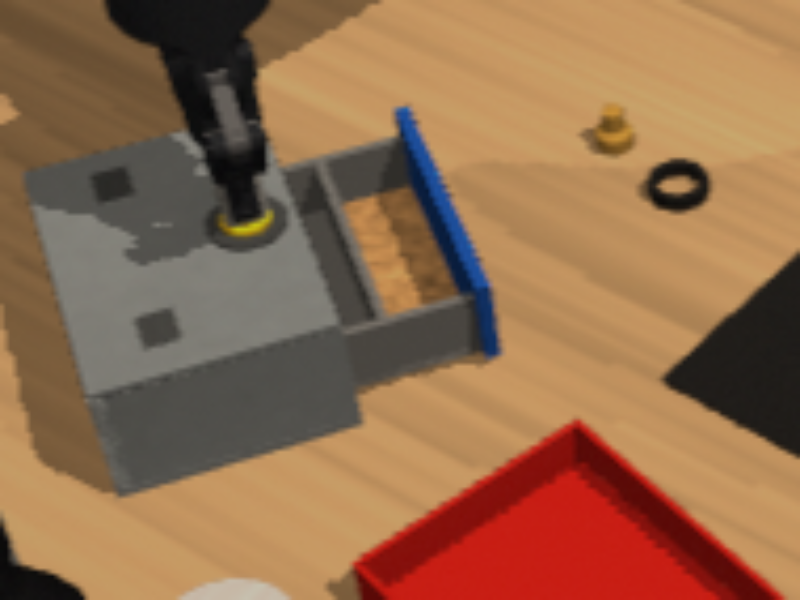

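Emit:
step_arm --increments "0 0 -3 0 0 0 0; 0 0 -6 0 0 0 0; 0 0 -9 0 0 0 0; 0 0 -12 0 0 0 0"

```text
time_s: 8.12
tool_pos: [0.5907, -0.2388, 0.1742]
orientation: [0.284, 0.959, 0.001, 0.001]
force: [1.2, -0.9, -0.2]
finger_gap: 0.001
```

```bash
python3 -c "
from h import *
plan([.516,.367,.16],84.5)"
```

```text
t 8.12 cur [ 0.5907 -0.2388  0.1742] jaw 57.0 turn 27.5 inc [39.3  46.71  1.45] [ 0.001  0.002 -0.481] rows 14.9 gap 0.001 F [ 1.2 -0.9 -0.2] q [-0.42  0.04  1.57  0.    1.52 -1.42]
```

Emit:
step_arm --increments "2.6 3.1 0 0 0 -0.1 0; 5.2 6.2 0 0 0 -0.2 1; 7.8 9.3 0 0 0 -0.3 2; 10.4 12.4 0 0 0 -0.4 3; 13 15.5 0 0 0 -0.48 4.4"

```text
time_s: 8.53
tool_pos: [0.5656, -0.0364, 0.174]
orientation: [0.046, 0.999, 0.0, 0.001]
force: [1.2, 0.1, 0.9]
finger_gap: 0.478
```

```bash
python3 -c "
from h import *
plan([.516,.367,.16],84.5)
b=camera('top');a=camera('scene')
cv2.imwrite('pics/d1.png',np.hstack([cv2.resize(b[130:290,400:613],(400,300)),cv2.resize(a[130:280,60:260],(400,300))]))
for n in('top','scene'):
  for r in mark_of(n,'compartment')[:3]: print(n,r['score'],r['uv'],onz(n,r['uv'],.013))
"
```

```text
t 8.53 cur [ 0.5656 -0.0364  0.174 ] jaw 84.7 turn -0.2 inc [ 8.64 39.72  1.42] [0.001 0.002 0.004] rows 9.9 gap 0.478 F [1.2 0.1 0.9] q [-0.11 -0.11  1.72  0.    1.53 -1.59]
scene 0.63 [194.7, 213.2] [ 0.53336903 -0.20155111  0.013     ]
```

View pics/d1.png

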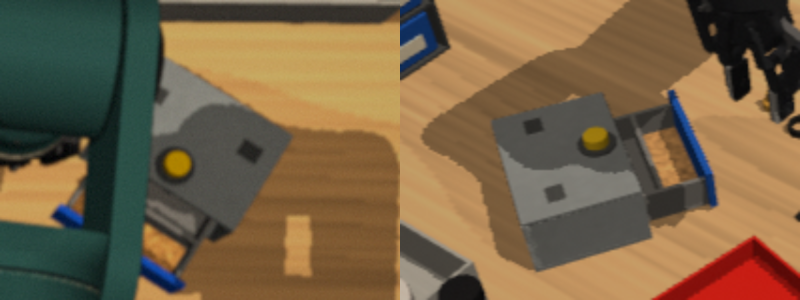

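The drawer is fully out and the button has sprung back up. Next I go to the rack.

Emit:
step_arm --increments "0.8 4 0 0 0 0 4.4; 1.7 8 0 0 0 0 4.4; 2.5 12 0 0 0 0 4.4; 3.4 16 0 0 0 0 4.4; 4.3 20 0 0 0 0 4.4"

```text
time_s: 9.15
tool_pos: [0.5425, 0.1665, 0.174]
orientation: [0.049, 0.999, 0.0, 0.001]
force: [0.9, 0.5, -0.3]
finger_gap: 0.514
```

Emit:
step_arm --increments "0.8 4 0 0 0 0 4.4; 1.7 8 0 0 0 0 4.4; 2.5 12 0 0 0 0 4.4; 3.4 16 0 0 0 0 4.4; 4.3 19.7 0 0 0 0 4.4"

```text
time_s: 9.57
tool_pos: [0.5194, 0.368, 0.1736]
orientation: [0.05, 0.999, 0.0, 0.001]
force: [0.9, -0.7, 0.6]
finger_gap: 0.517
```

Emit:
step_arm --increments "0 0 1.5 0 0 0 4.4; 0 0 1.5 0 0 0 4.4"

```text
time_s: 9.73
tool_pos: [0.5191, 0.3683, 0.1553]
orientation: [0.05, 0.999, -0.001, -0.0]
force: [-0.1, -0.5, -1.1]
finger_gap: 0.516
```

```bash
python3 -c "
from h import *
plan([.516,.367,.10],84.5)
b=camera('top');a=camera('scene')
t=pose()[0]
cv2.imwrite('pics/r1.png',np.hstack([cv2.resize(b[180:330,100:300],(400,300)),cv2.resize(a[230:380,340:540],(400,300))]))
print(proj('scene',t),proj('scene',t+[0,0,.0225]),t)
"
```

```text
t 9.73 cur [0.5191 0.3683 0.1553] jaw 84.3 turn 0.2 inc [ 0.29 -0.15  5.53] [-0.002 -0.001 -0.004] rows 1.4 gap 0.516 F [-0.1 -0.5 -1.1] q [ 0.58  0.05  1.59 -0.    1.5  -0.89]
[450.92328404 274.4831687 ] [453.34467785 265.31968742] [0.51983467 0.36672812 0.15778915]
```

View pics/r1.png

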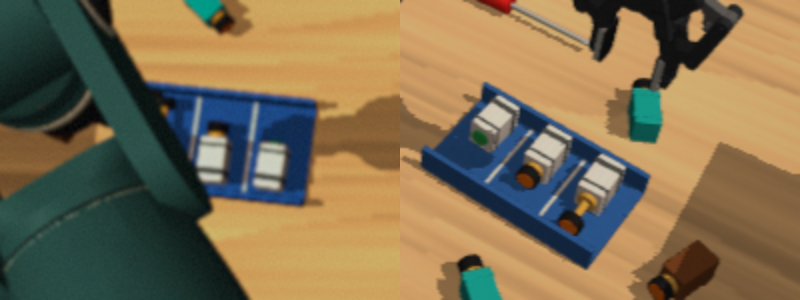

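Emit:
step_arm --increments "0.35 0 3 0 0 0 4.4; 0.35 0 6 0 0 0 4.4; 0.35 0 9 0 0 0 4.4; 0.35 0 12 0 0 0 4.4; 0.35 0 12 0 0 0 4.4"

```text
time_s: 10.25
tool_pos: [0.5151, 0.3638, 0.0325]
orientation: [0.052, 0.999, -0.003, -0.002]
force: [-0.1, 0.6, -1.3]
finger_gap: 0.513
```

```bash
python3 -c "
from h import *
plan([.516,.367,-.0125],84.5)
a=camera('scene')
cv2.imwrite('pics/r2.png',cv2.resize(a[240:360,370:530],(800,600)))
"
```

```text
t 10.25 cur [0.5151 0.3638 0.0325] jaw 84.0 turn 0.5 inc [-0.08  0.36  4.5 ] [-0.006 -0.005 -0.008] rows 1.1 gap 0.513 F [-0.1  0.6 -1.3] q [ 0.58  0.13  1.72 -0.    1.3  -0.89]
```

View pics/r2.png

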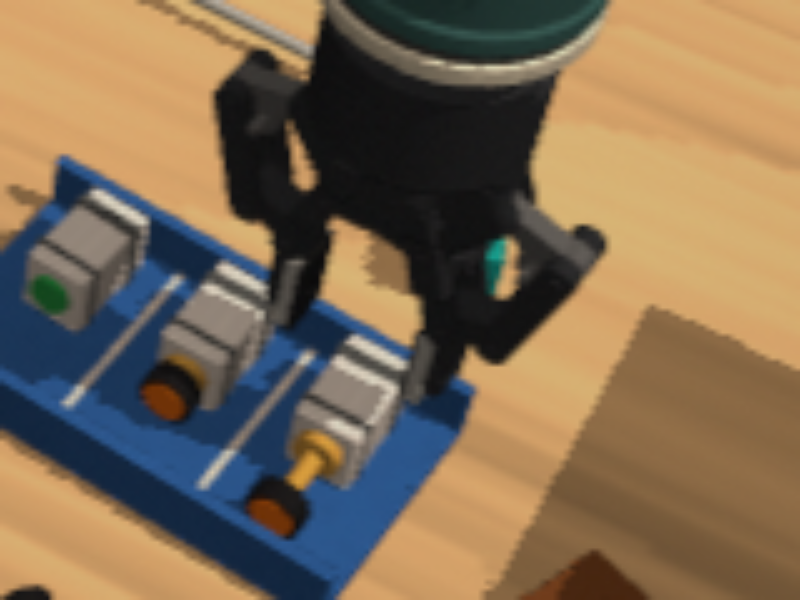

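Emit:
step_arm --increments "-0.1 0.3 0.5 0 0 -0.008 4.4; -0.1 0.3 0.8 0 0 -0.008 4.4; -0.1 0.3 0.8 0 0 -0.008 4.4"

```text
time_s: 10.55
tool_pos: [0.5181, 0.3676, 0.0292]
orientation: [0.048, 0.999, -0.001, -0.001]
force: [-1.0, 0.3, 0.9]
finger_gap: 0.518
```

```bash
python3 -c "
from h import *
a=camera('scene')
plan([.516,.367,-.0125],84.5)
cv2.imwrite('pics/r3.png',cv2.resize(a[240:360,370:530],(800,600)))
"
```

```text
t 10.60 cur [0.518  0.3677 0.0293] jaw 84.5 turn -0.0 inc [ 0.19 -0.07  4.18] [-0.003 -0.001  0.   ] rows 1.0 gap 0.517 F [ 0.3 -0.1 -0.4] q [ 0.58  0.14  1.72 -0.    1.29 -0.9 ]
```

View pics/r3.png

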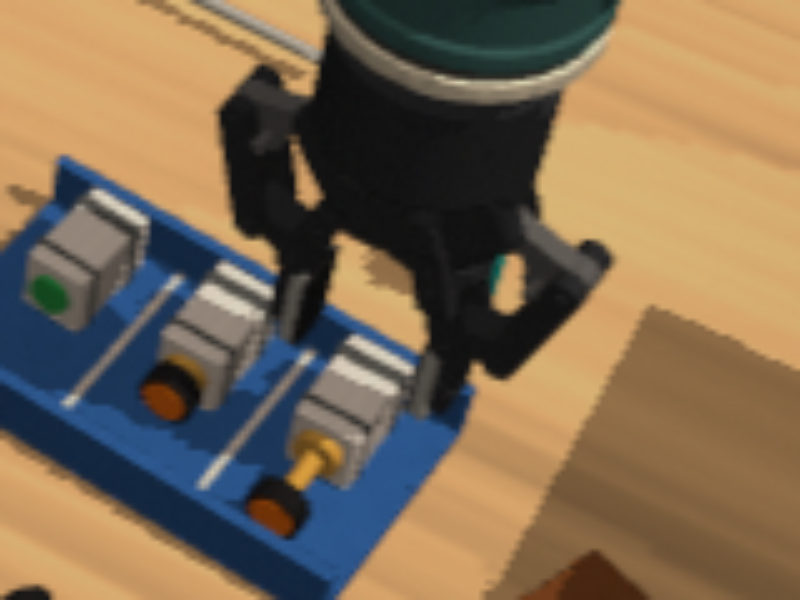

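Emit:
step_arm --increments "0.1 0 0.8 0 0 0 4.4; 0.1 0 1.5 0 0 0 4.4; 0.1 0 2 0 0 0 4.4; 0.1 0 2 0 0 0 4.4"

```text
time_s: 10.93
tool_pos: [0.5163, 0.3674, 0.0077]
orientation: [0.048, 0.999, -0.002, -0.001]
force: [-1.0, -0.5, -1.1]
finger_gap: 0.516
```

```bash
python3 -c "
from h import *
a=camera('scene')
plan([.516,.367,-.0125],84.5)
cv2.imwrite('pics/r4.png',cv2.resize(a[240:360,370:530],(800,600)))
"
```

```text
t 10.98 cur [0.5165 0.3675 0.0083] jaw 84.5 turn -0.0 inc [ 0.04 -0.05  2.08] [-0.004 -0.002  0.   ] rows 0.5 gap 0.515 F [0.1 0.3 0.7] q [ 0.58  0.15  1.73 -0.    1.26 -0.9 ]
```

View pics/r4.png

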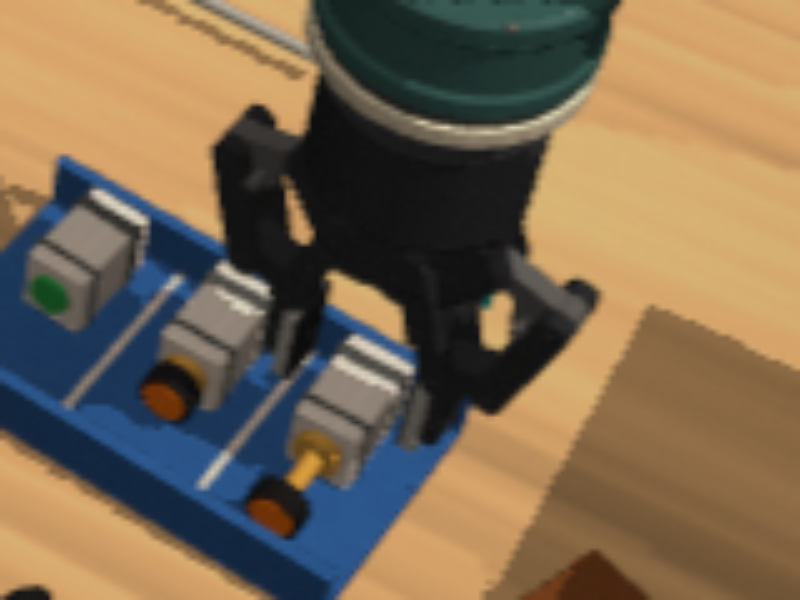

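Emit:
step_arm --increments "0 0 0.5 0 0 0 4.4; 0 0 0.8 0 0 0 4.4; 0 0 0.8 0 0 0 4.4"

```text
time_s: 11.23
tool_pos: [0.5161, 0.3673, -0.0006]
orientation: [0.048, 0.999, -0.002, -0.002]
force: [-0.3, 0.1, 0.3]
finger_gap: 0.517
```

```bash
python3 -c "
from h import *
a=camera('scene')
plan([.516,.367,-.0125],84.5)
cv2.imwrite('pics/r5.png',cv2.resize(a[240:360,370:530],(800,600)))
"
```

```text
t 11.28 cur [ 5.163e-01  3.673e-01 -1.000e-04] jaw 84.5 turn -0.0 inc [ 0.02 -0.03  1.24] [-0.004 -0.003  0.   ] rows 0.3 gap 0.518 F [ 0.4 -0.3  0.5] q [ 0.58  0.16  1.74 -0.    1.24 -0.9 ]
```

View pics/r5.png

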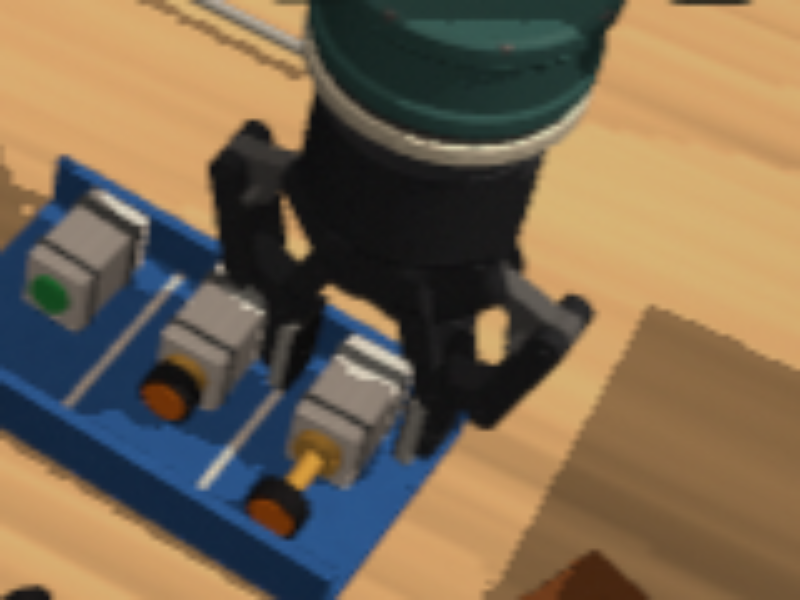

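Emit:
step_arm --increments "0 0 0.3 0 0 0 4.4; 0 0 0.6 0 0 0 4.4; 0 0 0.6 0 0 0 4.4"

```text
time_s: 11.53
tool_pos: [0.516, 0.3671, -0.0068]
orientation: [0.048, 0.999, -0.002, -0.002]
force: [-0.6, 0.2, -0.1]
finger_gap: 0.515
```

Emit:
step_arm --increments "0 0 0.2 0 0 0 4.4; 0 0 0.4 0 0 0 4.4; 0 0 0.4 0 0 0 4.4"

```text
time_s: 11.78
tool_pos: [0.5158, 0.367, -0.0114]
orientation: [0.048, 0.999, -0.002, -0.002]
force: [0.5, 0.0, -0.1]
finger_gap: 0.517
```

```bash
python3 -c "
from h import *
a=camera('scene')
plan([.516,.367,-.0125],84.5)
cv2.imwrite('pics/r6.png',cv2.resize(a[240:360,370:530],(800,600)))
"
```

```text
t 11.83 cur [ 0.5159  0.3671 -0.0112] jaw 84.5 turn -0.0 inc [-0.01 -0.    0.13] [-0.005 -0.004  0.   ] rows 0.1 gap 0.512 F [-0.2  0.1  0.1] q [ 0.58  0.17  1.75 -0.    1.23 -0.9 ]
```

View pics/r6.png

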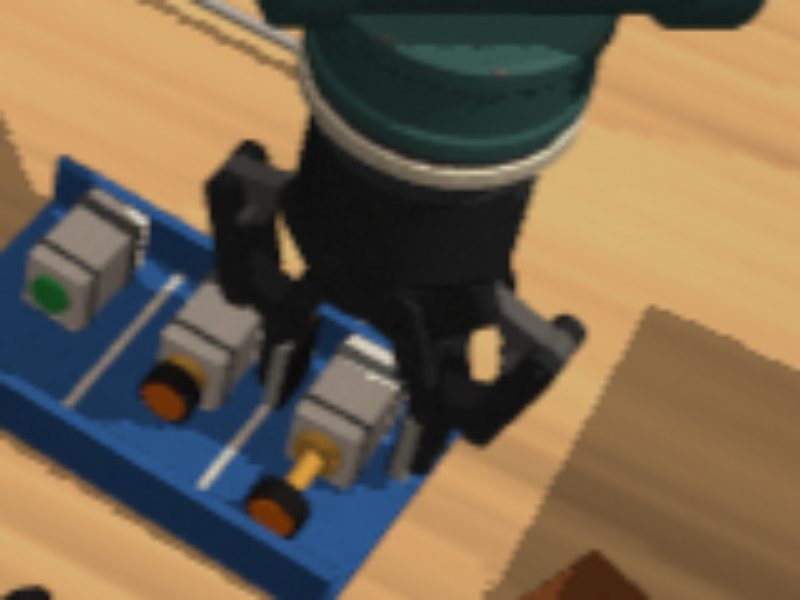

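Emit:
step_arm --increments "0 0 0.1 0 0 0 3; 0 0 0.1 0 0 0 2; 0 0 0.1 0 0 0 2; 0 0 0.1 0 0 0 2; 0 0 0.1 0 0 0 2"

```text
time_s: 12.25
tool_pos: [0.516, 0.3671, -0.012]
orientation: [0.048, 0.999, -0.002, -0.002]
force: [0.3, -0.0, 1.1]
finger_gap: 0.295
```

Emit:
step_arm --increments "0 0 -1 0 0 0 2; 0 0 -2 0 0 0 2; 0 0 -2 0 0 0 2"

```text
time_s: 12.5
tool_pos: [0.517, 0.3678, 0.0108]
orientation: [0.048, 0.999, -0.001, -0.001]
force: [0.6, -0.1, -0.3]
finger_gap: 0.289
```

```bash
python3 -c "
from h import *
a=camera('scene')
plan([.655,.006,.12],70)
cv2.imwrite('pics/r7.png',cv2.resize(a[240:360,370:530],(800,600)))
"
```

```text
t 12.55 cur [0.5168 0.3677 0.0098] jaw 84.5 turn -14.5 inc [-17.2  -34.72 -10.93] [-0.003 -0.001  0.253] rows 9.8 gap 0.292 F [ 0.8 -0.2 -1.2] q [ 0.58  0.15  1.73 -0.    1.26 -0.9 ]
```

View pics/r7.png

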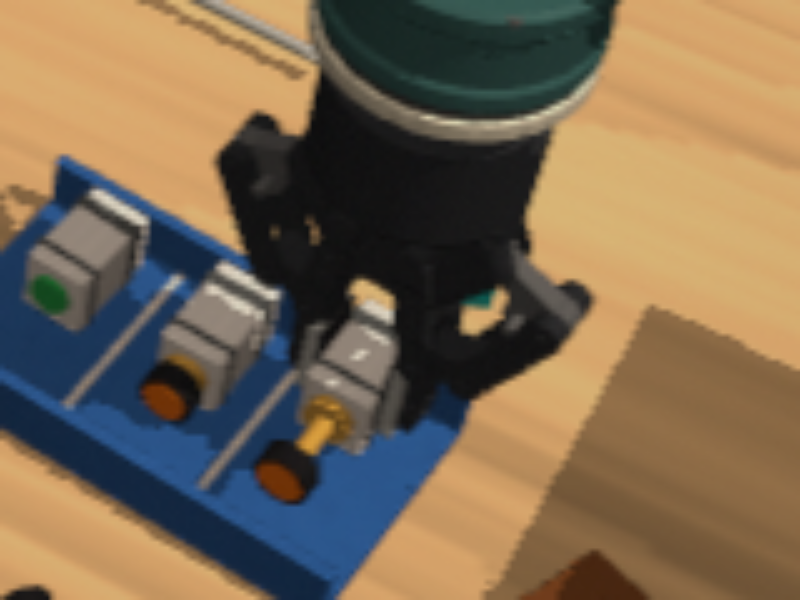

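Emit:
step_arm --increments "0 0 -4 0 0 0 2; 0 0 -8 0 0 0 2; -1.3 -3 -10 0 0 0.05 2; -2.8 -6.5 -11 0 0 0.1 2; -4.2 -10 -11 0 0 0.14 2"

```text
time_s: 12.97
tool_pos: [0.5503, 0.2641, 0.1235]
orientation: [0.118, 0.993, -0.001, 0.001]
force: [0.6, -0.2, -1.6]
finger_gap: 0.295
```

```bash
python3 -c "
from h import *
plan([.639,.0105,.12],76)"
```

```text
t 12.97 cur [0.5503 0.2641 0.1235] jaw 76.4 turn -0.4 inc [-14.57 -22.57   0.4 ] [-0.001  0.003  0.008] rows 6.6 gap 0.295 F [ 0.6 -0.2 -1.6] q [ 0.41  0.01  1.69 -0.    1.44 -0.93]
```

Emit:
step_arm --increments "-2.2 -3.4 0 0 0 0 2; -4.4 -6.8 0 0 0 0 2; -6.6 -10.2 0 0 0 0 2; -8.8 -13.6 0 0 0 0 2; -11 -17 0 0 0 0 2"

```text
time_s: 13.38
tool_pos: [0.6175, 0.0711, 0.124]
orientation: [0.118, 0.993, -0.001, 0.001]
force: [-0.0, 0.7, -1.2]
finger_gap: 0.294
```

Emit:
step_arm --increments "-1.8 -2.8 1 0 0 0 2; -3.6 -5.6 2 0 0 0 2; -3.6 -5.6 3 0 0 0 2; -3.6 -5.6 3 0 0 0 2"

```text
time_s: 13.72
tool_pos: [0.6387, 0.0066, 0.0916]
orientation: [0.119, 0.993, -0.001, -0.0]
force: [0.4, 1.0, -2.9]
finger_gap: 0.292
```

```bash
python3 -c "
from h import *
plan([.639,.0105,-.013],76)
a=camera('scene');b=camera('top')
cv2.imwrite('pics/tr1.png',np.hstack([cv2.resize(a[210:350,150:337],(400,300)),cv2.resize(b[130:280,270:470],(400,300))]))
"
```

```text
t 13.72 cur [0.6387 0.0066 0.0916] jaw 76.3 turn -0.3 inc [ 0.06  0.4  10.46] [-0.001 -0.     0.005] rows 2.6 gap 0.292 F [ 0.4  1.  -2.9] q [-0.03  0.09  1.66 -0.    1.39 -1.36]
```

View pics/tr1.png

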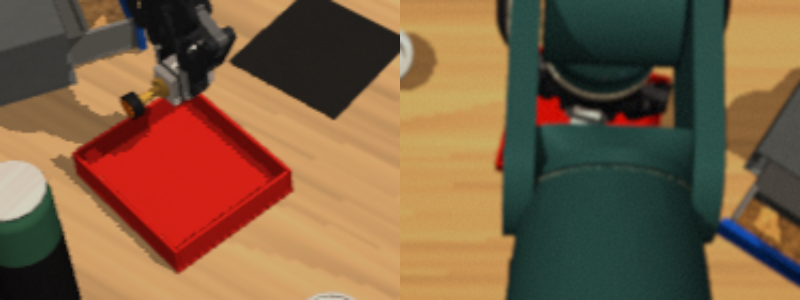

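Emit:
step_arm --increments "0 0.3 2.5 0 0 0 2; 0 0.3 5 0 0 0 2; 0 0.3 7 0 0 0 2; 0 0.3 7 0 0 0 2"

```text
time_s: 14.15
tool_pos: [0.6379, 0.0128, 0.0205]
orientation: [0.117, 0.993, -0.001, -0.001]
force: [-1.6, -1.0, -2.6]
finger_gap: 0.294
```

```bash
python3 -c "
from h import *
a=camera('scene')
plan([.639,.0105,-.013],76)
cv2.imwrite('pics/tr2.png',cv2.resize(a[220:340,160:320],(800,600)))
"
```

```text
t 14.20 cur [0.6389 0.0127 0.023 ] jaw 76.5 turn -0.5 inc [-0.06 -0.2   3.6 ] [-0.001 -0.001  0.009] rows 0.9 gap 0.295 F [-1.   0.1 -1.8] q [-0.02  0.15  1.71 -0.    1.28 -1.35]
```

View pics/tr2.png

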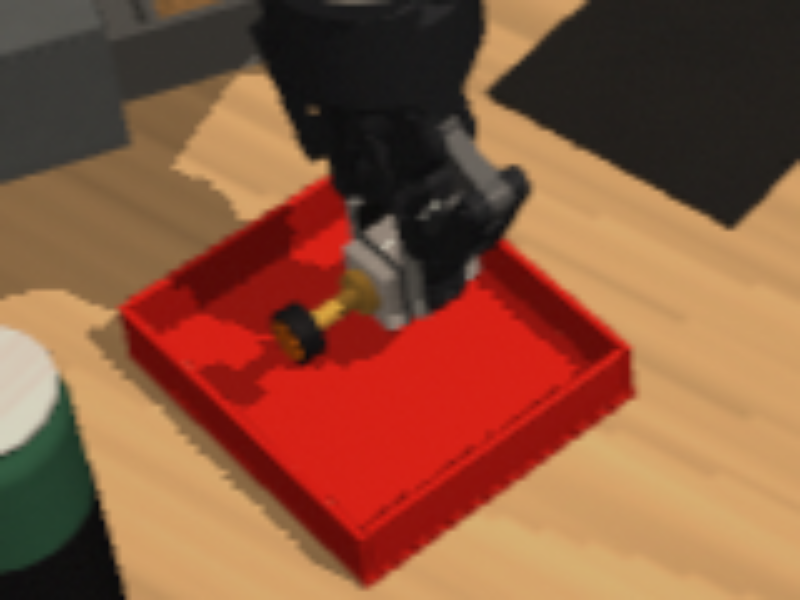

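Emit:
step_arm --increments "0 0 1.2 0 0 0 2; 0 0 2.4 0 0 0 2; 0 0 3.2 0 0 0 2; 0 0 3.2 0 0 0 2"

```text
time_s: 14.53
tool_pos: [0.638, 0.0127, -0.0108]
orientation: [0.117, 0.993, -0.001, -0.001]
force: [-0.8, 0.3, -2.0]
finger_gap: 0.294
```

Emit:
step_arm --increments "0 0 0.1 0 0 0 2; 0 0 0.2 0 0 0 2; 0 0 0.3 0 0 0 2"

```text
time_s: 14.78
tool_pos: [0.6382, 0.0127, -0.0135]
orientation: [0.117, 0.993, -0.001, -0.001]
force: [0.3, 1.2, -2.8]
finger_gap: 0.291
```

Emit:
step_arm --increments "0 0 0.05 0 0 0 2; 0 0 0.1 0 0 0 2; 0 0 0.1 0 0 0 2"

```text
time_s: 15.03
tool_pos: [0.6385, 0.0127, -0.014]
orientation: [0.117, 0.993, -0.001, -0.001]
force: [0.2, -1.1, 1.2]
finger_gap: 0.295
```

Emit:
step_arm --increments "0 0 0 0 0 0 3; 0 0 0 0 0 0 4; 0 0 0 0 0 0 4.5; 0 0 0 0 0 0 4.5; 0 0 -1 0 0 0 4.5"

```text
time_s: 15.45
tool_pos: [0.6375, 0.0127, -0.0056]
orientation: [0.117, 0.993, -0.001, -0.002]
force: [-0.6, -0.1, -1.1]
finger_gap: 0.523
```

Emit:
step_arm --increments "0 0 -3 0 0 0 4.4; 0 0 -6 0 0 0 4.4; 0 0 -9 0 0 0 4.4; 0 0 -12 0 0 0 4.4"

```text
time_s: 15.78
tool_pos: [0.6379, 0.0128, 0.1168]
orientation: [0.117, 0.993, -0.001, -0.002]
force: [1.7, -0.1, -0.1]
finger_gap: 0.516
```

```bash
python3 -c "
from h import *
a=camera('scene')
plan([.5115,.310,.12],84.5)
cv2.imwrite('pics/tr3.png',cv2.resize(a[220:340,160:320],(800,600)))
"
```

```text
t 15.83 cur [0.6401 0.0128 0.1237] jaw 76.5 turn 8.0 inc [19.43 25.91  0.3 ] [-0.     0.003 -0.139] rows 7.9 gap 0.517 F [0.4 1.1 7.8] q [-0.02  0.07  1.62 -0.    1.44 -1.35]
```

View pics/tr3.png

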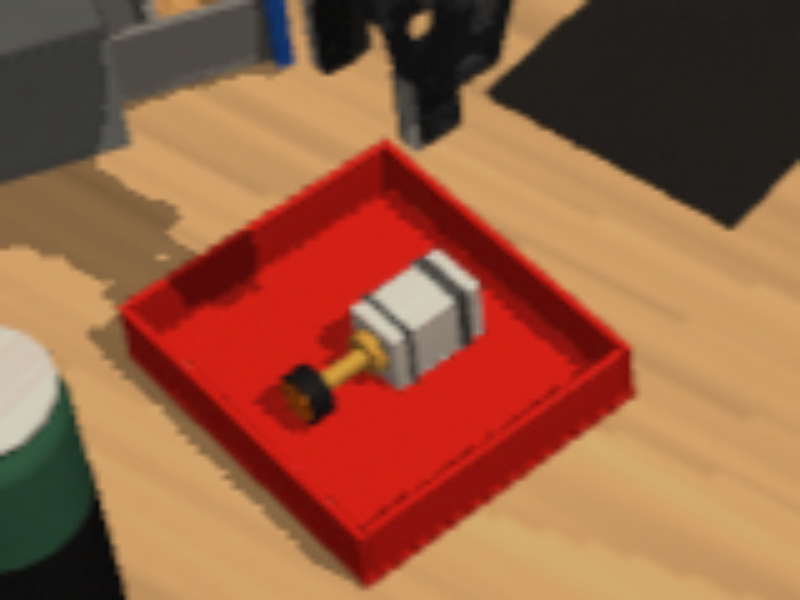

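Emit:
step_arm --increments "2.4 3.2 0 0 0 -0.05 4.4; 4.8 6.5 0 0 0 -0.1 4.4; 7.3 9.7 0 0 0 -0.14 4.4; 9.7 13 0 0 0 -0.14 4.4; 12.2 16.2 0 0 0 -0.14 4.4"

```text
time_s: 16.25
tool_pos: [0.5583, 0.2003, 0.1241]
orientation: [0.048, 0.999, -0.0, 0.002]
force: [0.9, 1.0, -0.4]
finger_gap: 0.516
```

```bash
python3 -c "
from h import *
plan([.5105,.3093,.06],84.5)"
```

```text
t 16.25 cur [0.5583 0.2003 0.1241] jaw 84.5 turn -0.0 inc [ 5.82 10.4   6.38] [-0.     0.004  0.001] rows 3.3 gap 0.516 F [ 0.9  1.  -0.4] q [ 0.3  -0.03  1.73 -0.    1.44 -1.17]
```

Emit:
step_arm --increments "1.9 3.4 0 0 0 0 4.4; 3.8 6.8 0 0 0 0 4.4; 5.8 10.4 2 0 0 0 4.4; 5.8 10.4 5 0 0 0 4.4; 5.8 10.4 7 0 0 0 4.4"

```text
time_s: 16.67
tool_pos: [0.5092, 0.3113, 0.0525]
orientation: [0.046, 0.999, -0.0, 0.002]
force: [-0.3, -0.1, -1.0]
finger_gap: 0.516
```

Emit:
step_arm --increments "0 0 0 0 0 0 4.4; 0 0 0 0 0 0 4.4"

```text
time_s: 16.83
tool_pos: [0.5086, 0.3113, 0.0524]
orientation: [0.046, 0.999, -0.001, 0.001]
force: [0.2, 0.8, 0.8]
finger_gap: 0.516
```

```bash
python3 -c "
from h import *
a=camera('scene');b=camera('top')
plan([.5105,.3093,-.0115],84.5)
cv2.imwrite('pics/r8.png',cv2.resize(a[240:360,370:530],(800,600)))
cv2.imwrite('pics/d2.png',cv2.resize(b[150:270,430:590],(800,600),interpolation=cv2.INTER_CUBIC))
"
```

```text
t 16.93 cur [0.51   0.3114 0.0545] jaw 84.7 turn -0.2 inc [-0.03 -0.21  6.6 ] [0.001 0.006 0.003] rows 1.6 gap 0.515 F [0.4 0.  0.6] q [ 0.51  0.03  1.79 -0.    1.32 -0.97]
```

View pics/r8.png

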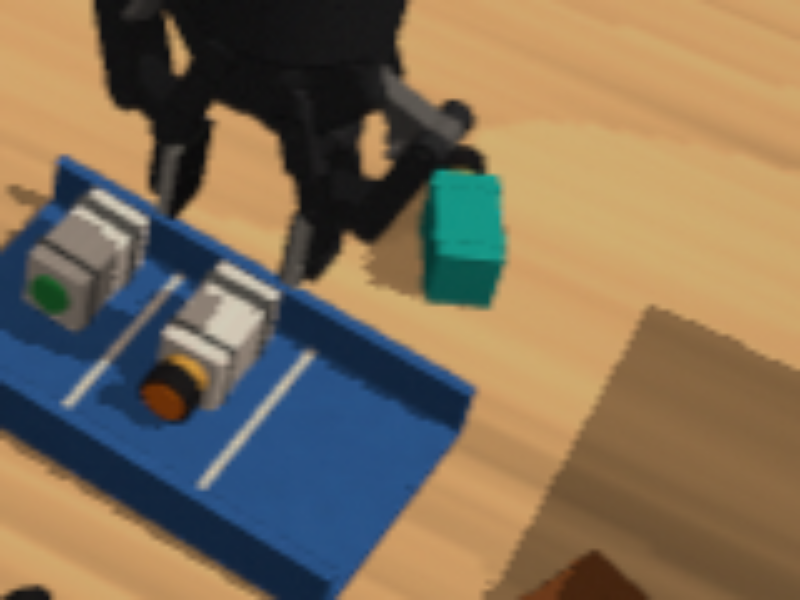

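View pics/d2.png

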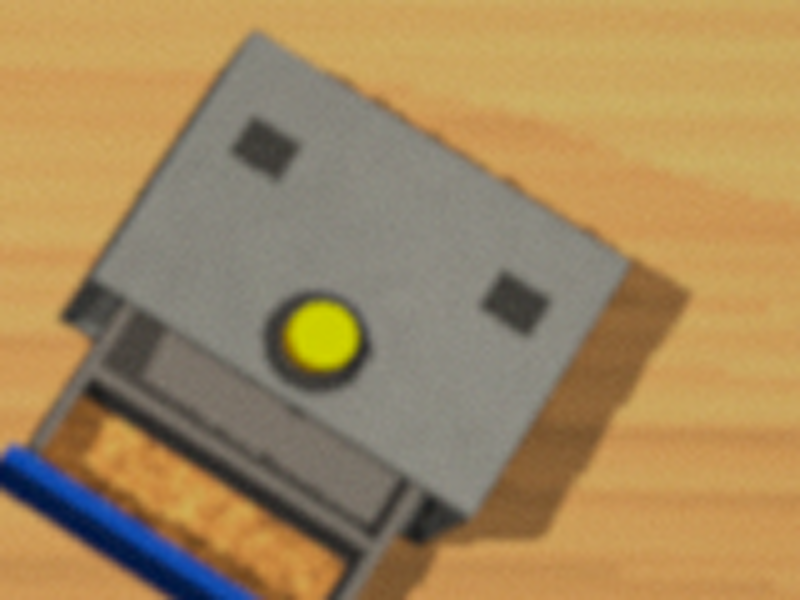

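Emit:
step_arm --increments "0 -0.2 2 0 0 0 4.4; 0 -0.2 4 0 0 0 4.4; 0 -0.2 4.5 0 0 0 4.4; 0 -0.2 4.5 0 0 0 4.4"

```text
time_s: 17.27
tool_pos: [0.5101, 0.309, 0.0095]
orientation: [0.047, 0.999, 0.0, 0.003]
force: [-0.2, 0.8, 0.7]
finger_gap: 0.512
```

Emit:
step_arm --increments "0 0 0.6 0 0 0 4.4; 0 0 1.2 0 0 0 4.4; 0 0 1.8 0 0 0 4.4; 0 0 1.9 0 0 0 4.4; 0 0 1.9 0 0 0 4.4"

```text
time_s: 17.68
tool_pos: [0.5101, 0.3089, -0.0098]
orientation: [0.047, 0.999, -0.0, 0.002]
force: [0.3, 0.2, 0.2]
finger_gap: 0.517
```

```bash
python3 -c "
from h import *
a=camera('scene')
plan([.5105,.3093,-.0115],84.5)
cv2.imwrite('pics/r9.png',cv2.resize(a[240:360,340:500],(800,600)))
"
```

```text
t 17.73 cur [ 0.5103  0.309  -0.0095] jaw 84.7 turn -0.2 inc [-0.02  0.04  0.2 ] [0.    0.005 0.003] rows 0.1 gap 0.515 F [ 0.3 -0.6 -0.1] q [ 0.5   0.09  1.84 -0.    1.21 -0.97]
```

View pics/r9.png

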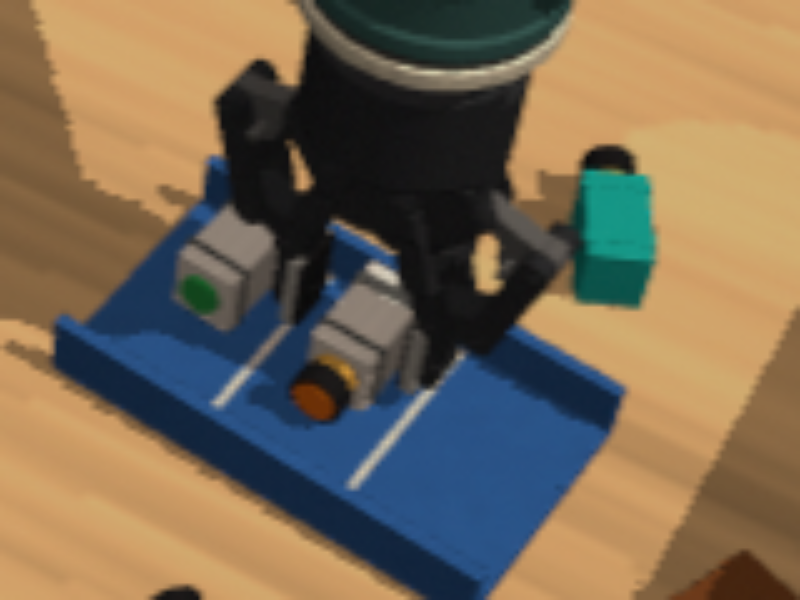

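Emit:
step_arm --increments "0 0 0.2 0 0 0 3; 0 0 0.2 0 0 0 2; 0 0 0.2 0 0 0 2; 0 0 0.2 0 0 0 2; 0 0 0.2 0 0 0 2"

```text
time_s: 18.15
tool_pos: [0.5104, 0.3091, -0.0112]
orientation: [0.047, 0.999, 0.0, 0.003]
force: [0.0, 0.6, 2.2]
finger_gap: 0.295
```

Emit:
step_arm --increments "0 0 -2 0 0 0 2; 0 0 -5 0 0 0 2; 0 0 -9 0 0 0 2; 0 0 -11 0 0 0 2; 0 0 -11 0 0 0 2"

```text
time_s: 18.57
tool_pos: [0.5115, 0.31, 0.1042]
orientation: [0.047, 0.999, 0.002, 0.006]
force: [1.3, 0.0, -1.3]
finger_gap: 0.293
```

```bash
python3 -c "
from h import *
a=camera('scene')
plan([.452,.016,.09],57)
cv2.imwrite('pics/r10.png',cv2.resize(a[200:360,340:553],(800,600)))
"
```

```text
t 18.62 cur [0.5107 0.3095 0.1012] jaw 84.7 turn -27.7 inc [  3.12 -29.77   1.  ] [0.005 0.008 0.483] rows 7.3 gap 0.294 F [ 0.2 -0.6 -2.3] q [ 0.5  -0.01  1.75 -0.    1.4  -0.97]
```

View pics/r10.png

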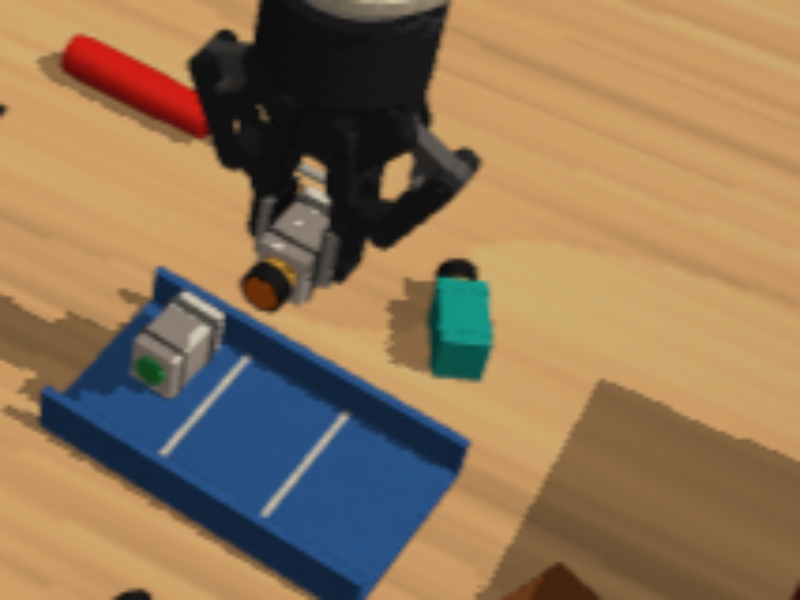

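Emit:
step_arm --increments "0.3 -3.8 0 0 0.008 0 2; 0.7 -7.6 0 0.005 0.008 0 2; 1 -11.4 0 0.005 0.008 0 2; 1.4 -15.2 0 0.005 0.008 0 2; 1.7 -19 0 0.005 0.008 0 2"

```text
time_s: 19.03
tool_pos: [0.4745, 0.1204, 0.0984]
orientation: [0.046, 0.999, -0.001, -0.001]
force: [1.0, -0.3, -1.4]
finger_gap: 0.296
```

Emit:
step_arm --increments "0.4 -3.8 0 0 0 0 2; 0.7 -7.6 0 0 0 0 2; 1 -10.7 1 0 0 0 2; 1.2 -10.7 3 0 0 0 2; 1.4 -10.7 5 0 0 0 2"

```text
time_s: 19.45
tool_pos: [0.4498, 0.0133, 0.0471]
orientation: [0.048, 0.999, -0.001, -0.001]
force: [0.5, 0.6, -1.8]
finger_gap: 0.29
```

```bash
python3 -c "
from h import *
plan([.448,.016,-.0115],84.7)
"
```

```text
t 19.45 cur [0.4498 0.0133 0.0471] jaw 84.5 turn 0.2 inc [0.19 0.27 5.86] [-0.003 -0.002 -0.003] rows 1.4 gap 0.290 F [ 0.5  0.6 -1.8] q [-0.03 -0.3   2.1  -0.    1.35 -1.5 ]
```

Emit:
step_arm --increments "0.1 0.2 1.5 0 0 0 2; 0.1 0.2 3.5 0 0 0 2; 0.1 0.2 5 0 0 0 2; 0.1 0.2 5.5 0 0 0 2; 0.1 0.2 5.5 0 0 0 2"

```text
time_s: 19.87
tool_pos: [0.4473, 0.0153, -0.0101]
orientation: [0.048, 0.999, -0.002, -0.003]
force: [-0.5, 0.0, -1.2]
finger_gap: 0.291
```

Emit:
step_arm --increments "0 0 0.1 0 0 0 2; 0 0 0.2 0 0 0 2; 0 0 0.3 0 0 0 2"

```text
time_s: 20.12
tool_pos: [0.4476, 0.0153, -0.0126]
orientation: [0.048, 0.999, -0.002, -0.003]
force: [-0.3, -0.2, -1.7]
finger_gap: 0.292
```

Emit:
step_arm --increments "0 0 0.05 0 0 0 2; 0 0 0.1 0 0 0 2; 0 0 0.1 0 0 0 2"

```text
time_s: 20.37
tool_pos: [0.448, 0.0153, -0.013]
orientation: [0.048, 0.999, -0.002, -0.002]
force: [-0.6, 0.4, 1.8]
finger_gap: 0.292
```

Emit:
step_arm --increments "0 0 0 0 0 0 3; 0 0 0 0 0 0 4; 0 0 0 0 0 0 4.5; 0 0 0 0 0 0 4.5; 0 0 -1 0 0 0 4.5"

```text
time_s: 20.78
tool_pos: [0.447, 0.0154, -0.0043]
orientation: [0.048, 0.999, -0.002, -0.004]
force: [-0.6, 0.6, -0.5]
finger_gap: 0.528
```

Emit:
step_arm --increments "0 0 -3 0 0 0 5; 0 0 -6 0 0 0 8; 0 0 -9 0 0 0.12 8.5; 0 0 -9 0 0 0.24 8.5; 0 0 -9 0 0 0.36 8.5"

```text
time_s: 21.2
tool_pos: [0.4487, 0.0156, 0.0886]
orientation: [0.229, 0.973, -0.002, -0.001]
force: [0.6, 0.2, -0.4]
finger_gap: 0.996
```

Emit:
step_arm --increments "0 0 0 0 0 0.12 8.5; 0 0 0 0 0 0.24 8.5; 0 0 0 0 0 0.36 8.5; 0 0 0 0 0 0.48 8.5; 0 0 0 0 0 0.6 8.5"

```text
time_s: 21.62
tool_pos: [0.4487, 0.0156, 0.0894]
orientation: [0.509, 0.861, -0.002, -0.001]
force: [-0.9, 0.4, -0.3]
finger_gap: 0.998
```

Emit:
step_arm --increments "0 0 0 0 0 0.12 8.5; 0 0 0 0 0 0.24 8.5; 0 0 0 0 0 0.36 8.5; 0 0 0 0 0 0.48 8.5; 0 0 0 0 0 0.6 8.5"

```text
time_s: 22.03
tool_pos: [0.4488, 0.0156, 0.0903]
orientation: [0.742, 0.67, -0.002, 0.0]
force: [0.2, 0.4, 0.2]
finger_gap: 0.992
```

```bash
python3 -c "
from h import *
a=camera('scene');b=camera('top')
plan([.455,.0145,.06],-5.3)
cv2.imwrite('pics/m1.png',cv2.resize(a[180:280,240:373],(800,600)))
cv2.imwrite('pics/m2.png',cv2.resize(b[210:360,270:470],(800,600)))
"
```

```text
t 22.13 cur [0.4488 0.0156 0.0902] jaw -5.7 turn 0.4 inc [-0.04  0.64  3.01] [-0.002  0.003 -0.007] rows 0.8 gap 0.997 F [-0.4  0.2  0.3] q [-0.02 -0.34  2.05 -0.    1.43  0.08]
```

View pics/m1.png

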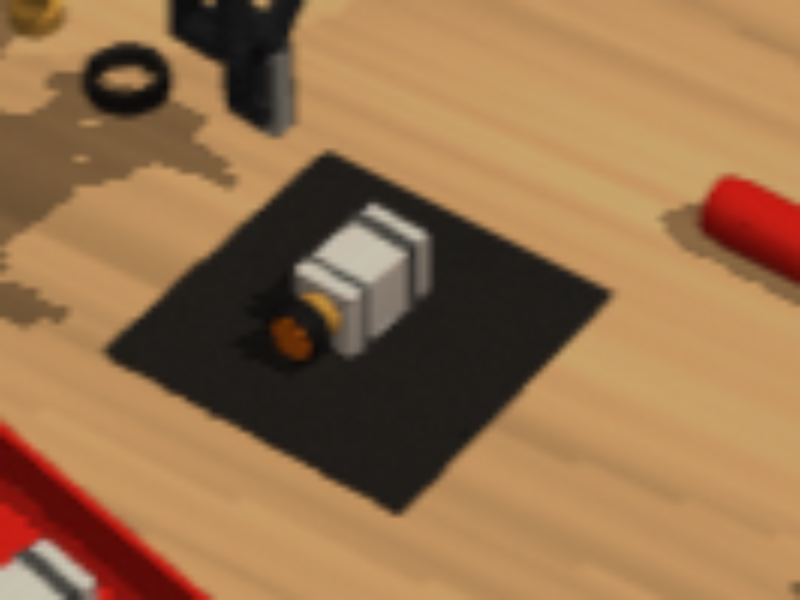

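View pics/m2.png

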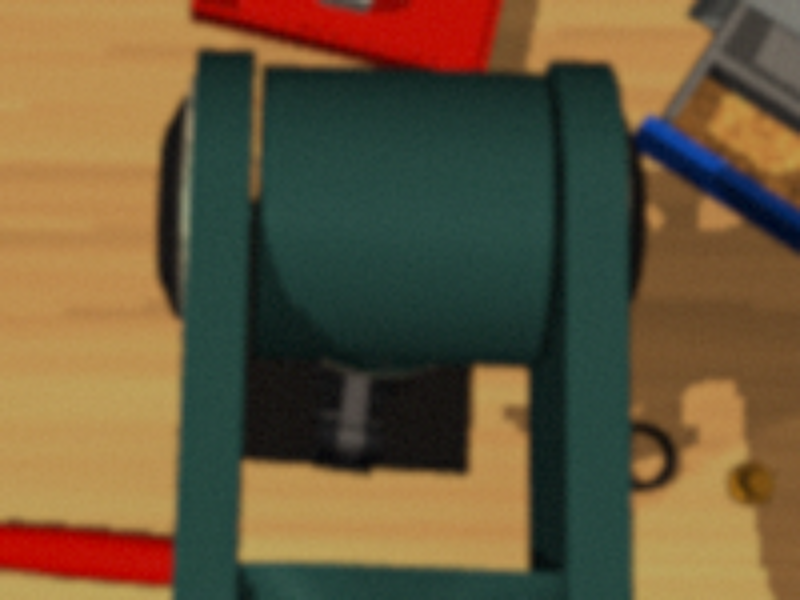

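```bash
python3 -c "
from h import *
u=lambda x,y:(240+x/6.015,180+y/6)
for p,z in (((372,205),.034),((432,238),.034),((362,295),.034),((297,263),.034),((292,338),.020)): print(p,onz('scene',u(*p),z)[:2])
for r in mark_of('scene','cartridge_1')[:5]: print(r['score'],r['uv'],onz('scene',r['uv'],.004))
a=camera('scene')
for p in ([.4475,.0152],[.452,.0165]):
  for q in ([-22,-13],[-22,13],[22,13],[22,-13],[-22,-13]):
    pass
y=np.radians(-5.3);c,s=np.cos(y),np.sin(y)
def W(ox,oy,x,yy,z): return proj('scene',[ox+(c*x-s*yy)/1000,oy+(s*x+c*yy)/1000,z])
im=cv2.resize(a[180:280,240:373],(800,600))
P=np.array([W(.4475,.0152,*q,.034) for q in ([-22,-13],[-22,13],[22,13],[22,-13])]); 
cv2.polylines(im,[np.int32((P-[240,180])*6)],True,(0,0,255),1)
k=(W(.4475,.0152,38,0,.02)-[240,180])*6; cv2.circle(im,tuple(np.int32(k)),3,(0,255,0),-1)
cv2.imwrite('pics/m3.png',im)
"
```

```text
(372, 205) [0.42600391 0.00727583]
(432, 238) [0.42845013 0.03420294]
(362, 295) [0.46542718 0.02973605]
(297, 263) [0.46473367 0.00205365]
(292, 338) [0.48460153 0.013353  ]
0.83 [301.2, 229.2] [0.4393691  0.01423932 0.004     ]
0.82 [378.6, 382.9] [0.67420463 0.33124051 0.004     ]
0.75 [484.7, 369.7] [0.55096221 0.47217735 0.004     ]
0.66 [462.5, 290.9] [0.40819747 0.37052816 0.004     ]
0.56 [244.2, 287.5] [0.6339943  0.01209226 0.004     ]
```

View pics/m3.png

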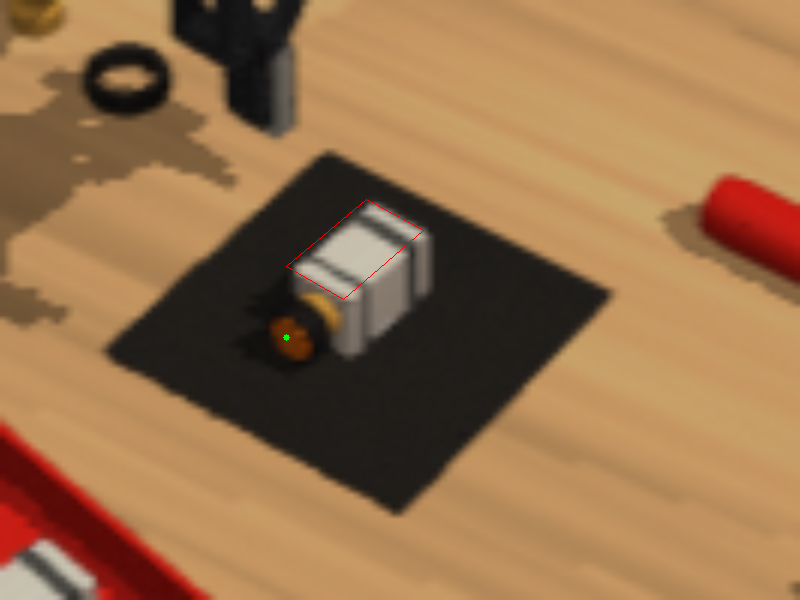

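Emit:
step_arm --increments "0 0.6 3 0 0 -0.007 8.5; 0 0.6 5.5 0 0 -0.007 8.5; 0 0.6 6.5 0 0 -0.007 8.5; 0 0.6 6.5 0 0 -0.007 8.5"

```text
time_s: 22.57
tool_pos: [0.4532, 0.0149, 0.0228]
orientation: [0.736, 0.677, -0.003, -0.001]
force: [-1.2, -0.2, -0.5]
finger_gap: 0.993
```

```bash
python3 -c "
from h import *
a=camera('scene')
plan([.4545,.0155,-.0205],-5.3)
cv2.imwrite('pics/m4.png',cv2.resize(a[180:280,240:373],(800,600)))
"
```

```text
t 22.62 cur [0.4541 0.0148 0.0247] jaw -4.8 turn -0.5 inc [0.08 0.06 4.52] [-0.004  0.003  0.009] rows 1.1 gap 0.995 F [-0.2  0.1  0.3] q [-0.02 -0.27  2.11 -0.    1.31  0.06]
```

View pics/m4.png

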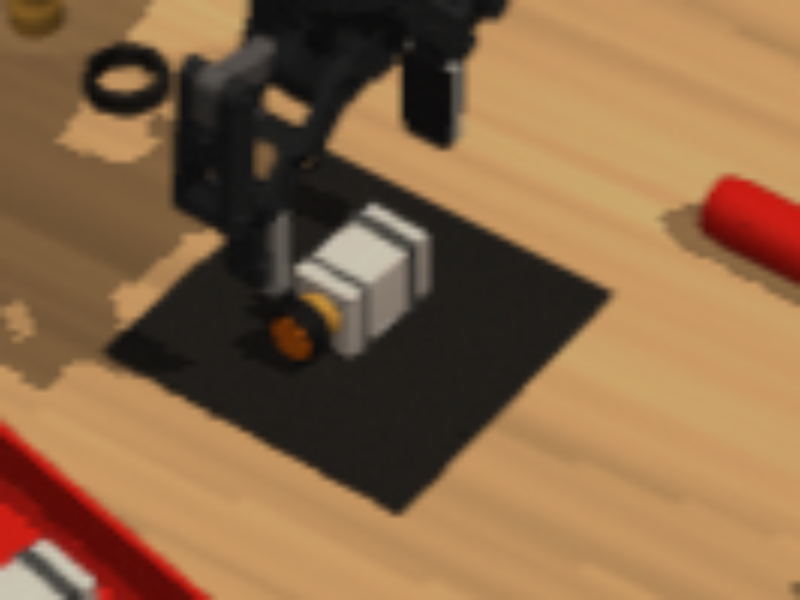

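Emit:
step_arm --increments "0.1 0.1 1 0 0 0.009 8.5; 0.1 0.1 2 0 0 0.009 8.5; 0.1 0.1 2.5 0 0 0.009 8.5; 0.1 0.1 2.5 0 0 0.009 8.5"

```text
time_s: 22.95
tool_pos: [0.4545, 0.0157, -0.0014]
orientation: [0.739, 0.674, -0.003, -0.001]
force: [-0.5, -0.2, -1.4]
finger_gap: 0.991
```

```bash
python3 -c "
from h import *
a=camera('scene')
plan([.4545,.0155,-.0205],-5.3)
cv2.imwrite('pics/m5.png',cv2.resize(a[180:280,240:373],(800,600)))
"
```

```text
t 23.00 cur [ 0.4547  0.0157 -0.0008] jaw -5.3 turn -0.0 inc [-0.02 -0.01  1.97] [-0.005  0.003  0.   ] rows 0.5 gap 0.992 F [-0.7  0.2 -0.3] q [-0.02 -0.24  2.13 -0.    1.26  0.07]
```

View pics/m5.png

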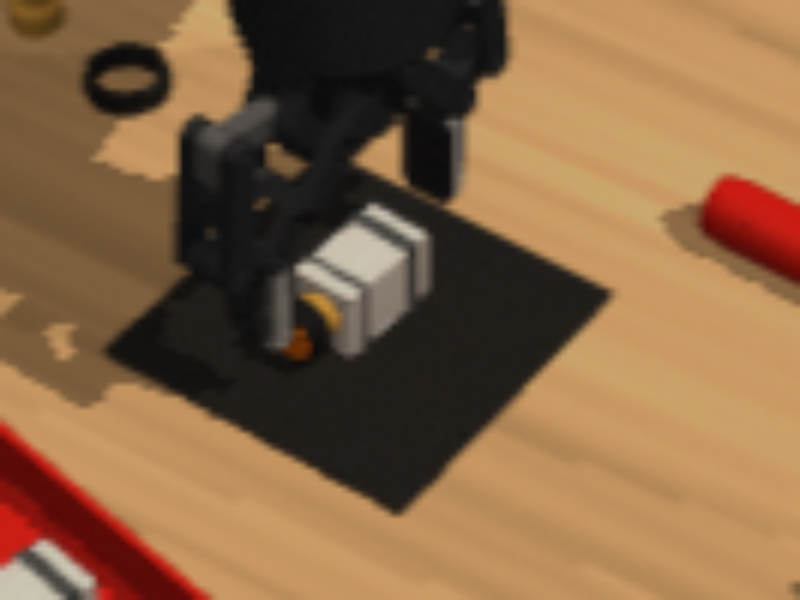

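Emit:
step_arm --increments "0 0 0.7 0 0 0 8.5; 0 0 1.4 0 0 0 8.5; 0 0 2 0 0 0 8.5; 0 0 2 0 0 0 8.5"

```text
time_s: 23.33
tool_pos: [0.4538, 0.0157, -0.0223]
orientation: [0.739, 0.674, -0.004, -0.001]
force: [0.2, 0.4, -0.7]
finger_gap: 0.991
```

```bash
python3 -c "
from h import *
a=camera('scene')
plan([.4545,.0155,-.0205],-5.3)
cv2.imwrite('pics/m6.png',cv2.resize(a[180:280,240:373],(800,600)))
"
```

```text
t 23.38 cur [ 0.4541  0.0156 -0.0216] jaw -5.3 turn -0.0 inc [-0.01  0.04 -0.11] [-0.007  0.003  0.   ] rows 0.1 gap 0.995 F [-0.2 -0.4 -0.7] q [-0.02 -0.21  2.14 -0.    1.21  0.07]
```

View pics/m6.png

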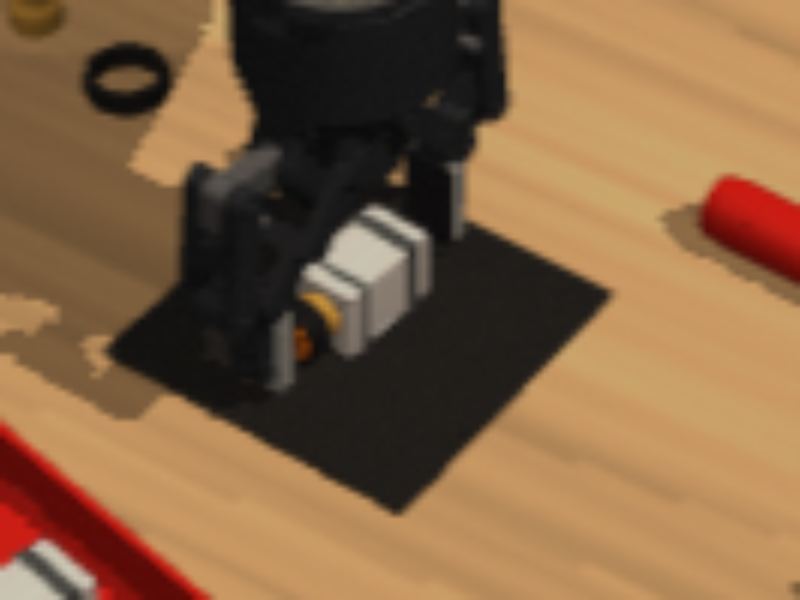

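Emit:
step_arm --increments "0 0 -0.1 0 0 0 7; 0 0 -0.1 0 0 0 6.2; 0 0 -0.1 0 0 0 5; 0 0 -0.1 0 0 0 5; 0 0 -0.1 0 0 0 5"

```text
time_s: 23.8
tool_pos: [0.4543, 0.0157, -0.0198]
orientation: [0.739, 0.674, -0.003, -0.001]
force: [-5.7, 0.8, 10.2]
finger_gap: 0.687
```

Emit:
step_arm --increments "0 0 -1 0 0 0 5; 0 0 -2.5 0 0 0 5; 0 0 -5 0 0 0 5; 0 0 -8 0 0 0 5; 0 0 -8 0 0 0 5"

```text
time_s: 24.22
tool_pos: [0.4572, 0.0159, 0.0665]
orientation: [0.739, 0.674, -0.001, 0.001]
force: [0.2, 0.4, -0.1]
finger_gap: 0.687
```

```bash
python3 -c "
from h import *
a=camera('scene')
plan([.533,-.202,.11],56.8)
cv2.imwrite('pics/m7.png',cv2.resize(a[150:270,240:400],(800,600)))
"
```

```text
t 24.27 cur [0.4565 0.0159 0.0639] jaw -5.3 turn 62.1 inc [-21.01   9.62  -4.56] [-0.002  0.002 -1.083] rows 8.9 gap 0.685 F [-0.  -1.1 -3.1] q [-0.02 -0.3   2.07 -0.    1.38  0.07]
```

View pics/m7.png

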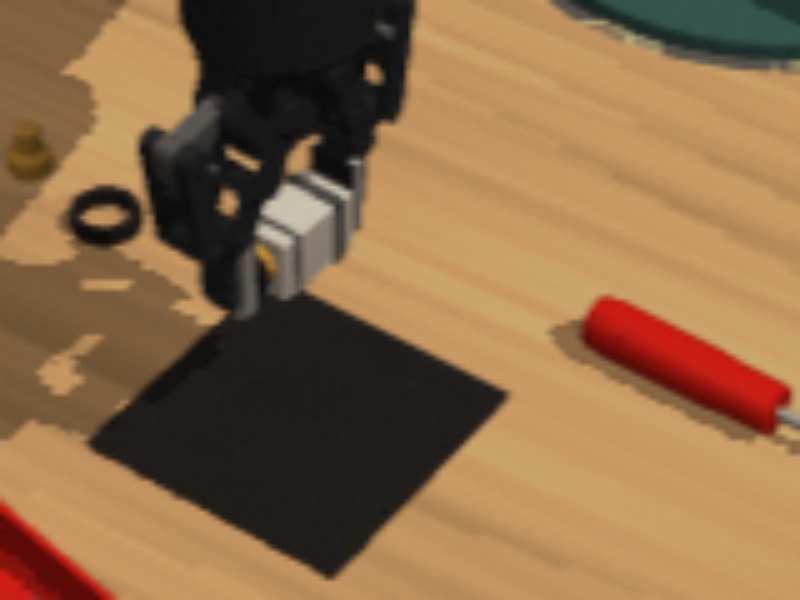

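```bash
python3 -c "
from h import *
a=camera('scene');b=camera('top')
cv2.imwrite('pics/c1.png',cv2.resize(a[170:260,140:260],(800,600),interpolation=cv2.INTER_CUBIC))
cv2.imwrite('pics/c2.png',cv2.resize(b[190:310,420:580],(800,600),interpolation=cv2.INTER_CUBIC))
for n in('top','scene'):
  for r in mark_of(n,'compartment')[:2]: print(n,r['score'],r['uv'],onz(n,r['uv'],.013))
"
```

```text
top 0.79 [466.4, 254.0] [ 0.53139467 -0.20335397  0.013     ]
scene 0.88 [193.6, 212.2] [ 0.53227178 -0.20567361  0.013     ]
scene 0.36 [156.8, 199.6] [ 0.54621533 -0.30141922  0.013     ]
```

View pics/c1.png

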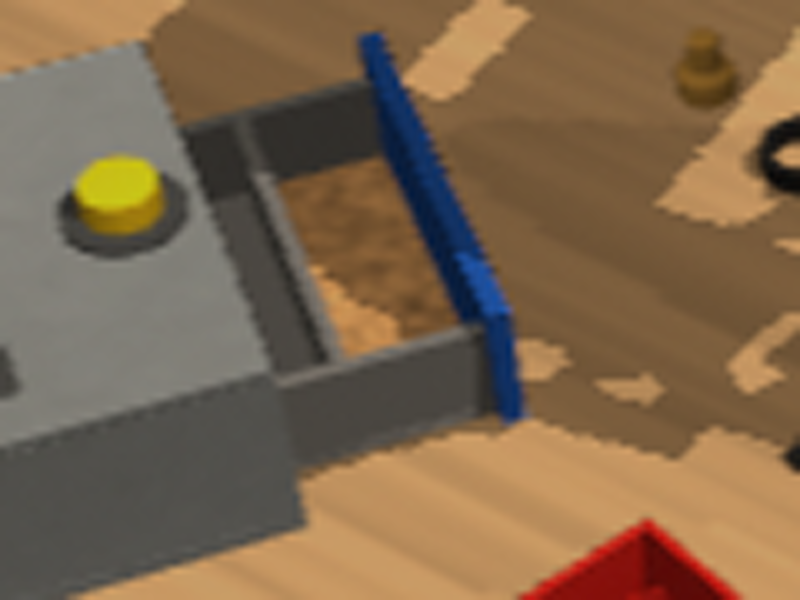

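View pics/c2.png

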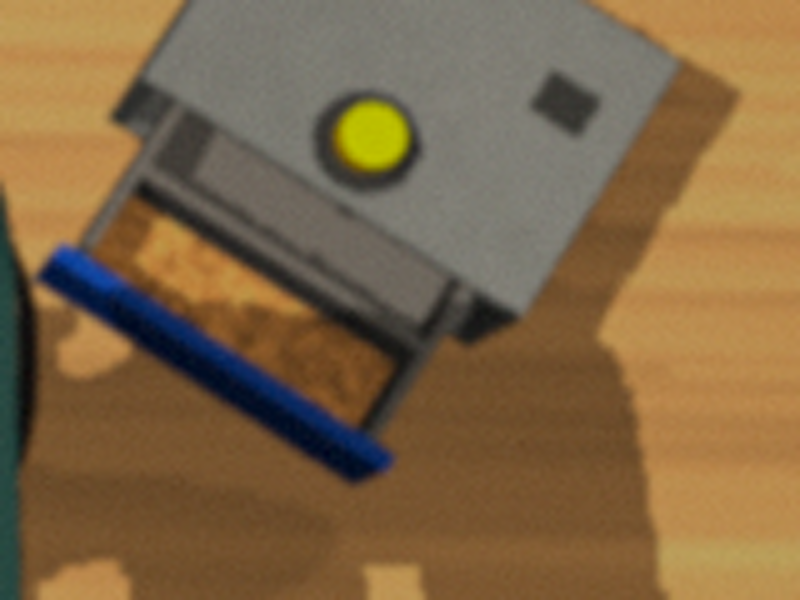

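```bash
cat >ov.py <<'E'
from h import *
import sys
cx,cy,yaw=map(float,sys.argv[1:4]); c,s=np.cos(np.radians(yaw)),np.sin(np.radians(yaw))
out=[]
for n,(x0,y0,x1,y1) in (('scene',(140,170,260,260)),('top',(430,200,550,290))):
    im=cv2.resize(camera(n)[y0:y1,x0:x1],(400*2,300*2),interpolation=cv2.INTER_CUBIC); k=800/(x1-x0)
    for z,col,r in ((.013,(0,0,255),(-21,21)),(.044,(0,255,0),(-21,21)),(.056,(255,255,0),(-21,-21))):
        P=np.array([proj(n,[cx+(c*a-s*b)/1000,cy+(s*a+c*b)/1000,z]) for a,b in ((r[0],-62),(r[0],62),(r[1],62),(r[1],-62))])
        cv2.polylines(im,[np.int32((P+.5-[x0,y0])*k)],True,col,1)
    out.append(im)
cv2.imwrite(sys.argv[4],cv2.resize(np.vstack(out),(500,750))[:600] if 0 else np.hstack([cv2.resize(o,(400,300)) for o in out]))
cv2.imwrite(sys.argv[4].replace('.png','_s.png'),out[0]);cv2.imwrite(sys.argv[4].replace('.png','_t.png'),out[1])
E
python3 ov.py .532 -.203 -33.3 pics/o1.png
```

```text
(no output)
```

View pics/o1_s.png

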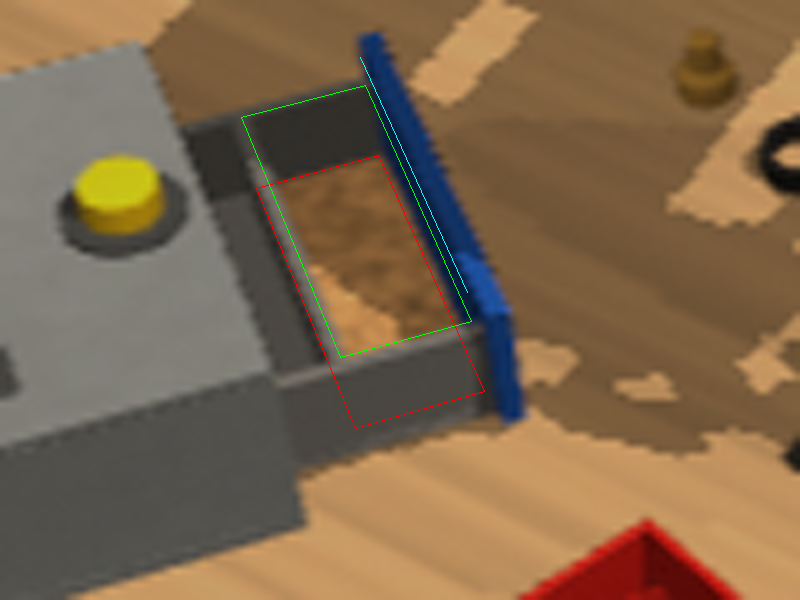

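View pics/o1_t.png

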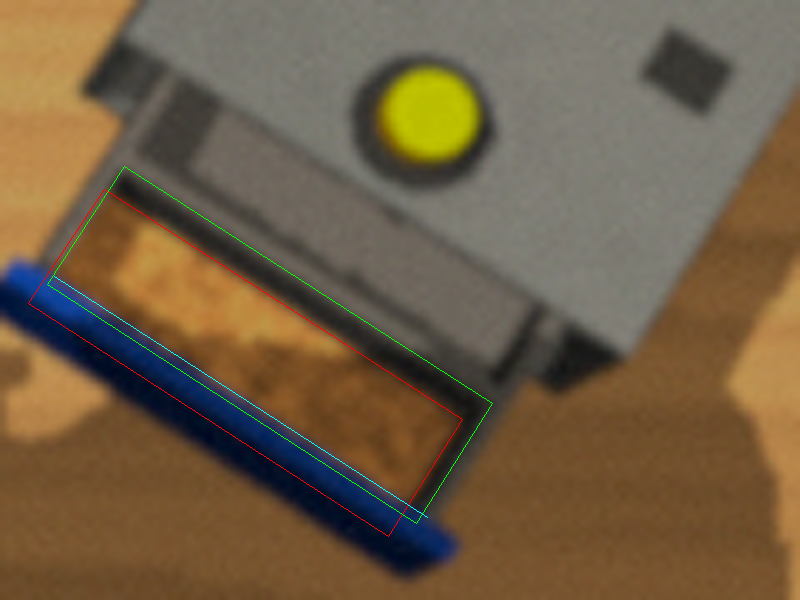

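Emit:
step_arm --increments "-1 0.5 -2 0 0 -0.12 5; -3 1.4 -4 0 0 -0.24 5; -6 2.7 -4.6 0 0 -0.36 5; -9 4.1 -4.6 0 0 -0.48 5; -12 5.5 -4.6 0 0 -0.6 5"

```text
time_s: 24.98
tool_pos: [0.4987, -0.1099, 0.1053]
orientation: [0.504, 0.864, -0.003, -0.003]
force: [1.3, 0.2, -1.9]
finger_gap: 0.687
```

```bash
python3 -c "
from h import *
plan([.5305,-.2015,.11],56.7)"
```

```text
t 24.98 cur [ 0.4987 -0.1099  0.1053] jaw 29.5 turn 27.2 inc [-9.54 -1.74 -0.47] [-0.008 -0.004 -0.475] rows 3.9 gap 0.687 F [ 1.3  0.2 -1.9] q [-0.26 -0.2   1.91 -0.    1.43 -0.78]
```

Emit:
step_arm --increments "-2 -0.4 0 0 0 -0.12 5; -4.5 -0.8 0 0 0 -0.24 5; -7 -1.3 0 0 0 -0.36 5; -9.5 -1.7 0 -0.008 -0.004 -0.475 5; -9.5 -1.7 0 -0.008 -0.004 -0.475 5"

```text
time_s: 25.4
tool_pos: [0.5311, -0.2042, 0.1041]
orientation: [0.283, 0.959, -0.0, -0.0]
force: [1.2, 0.2, -1.4]
finger_gap: 0.686
```

Emit:
step_arm --increments "0 0 0 0 0 0 5; 0 0 0 0 0 0 5"

```text
time_s: 25.57
tool_pos: [0.5307, -0.2042, 0.1031]
orientation: [0.284, 0.959, -0.0, -0.001]
force: [0.2, 0.6, -1.4]
finger_gap: 0.683
```

```bash
python3 -c "
from h import *
plan([.5305,-.2015,.06],56.7)
a=camera('scene');b=camera('top')
cv2.imwrite('pics/c3.png',np.hstack([cv2.resize(a[130:270,120:307],(400,300)),cv2.resize(b[180:300,410:570],(400,300))]))"
```

```text
t 25.57 cur [ 0.5307 -0.2042  0.1031] jaw 57.0 turn -0.3 inc [0.15 0.22 4.31] [-0.001 -0.002  0.006] rows 1.1 gap 0.683 F [ 0.2  0.6 -1.4] q [-0.41 -0.07  1.8  -0.    1.41 -1.41]
```

View pics/c3.png

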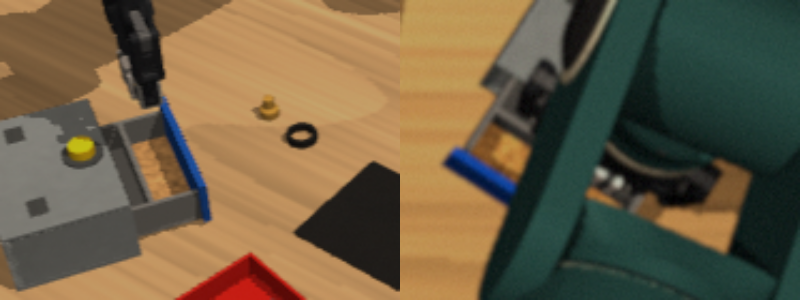

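Emit:
step_arm --increments "0.1 0.2 2 0 0 0.006 5; 0.1 0.2 4 0 0 0.006 5; 0.1 0.2 4.5 0 0 0.006 5; 0.1 0.2 4.5 0 0 0.006 5"

```text
time_s: 26.0
tool_pos: [0.5302, -0.2003, 0.0574]
orientation: [0.286, 0.958, 0.0, -0.002]
force: [-0.5, 0.0, -1.5]
finger_gap: 0.689
```

```bash
python3 -c "
from h import *
a=camera('scene')
plan([.5305,-.2015,-.010],56.7)
cv2.imwrite('pics/c4.png',cv2.resize(a[150:255,140:280],(800,600),interpolation=cv2.INTER_CUBIC))
t=pose()[0];print(proj('scene',t+[0,0,.024]),proj('scene',t+[0,0,.054]))"
```

```text
t 26.05 cur [ 0.5308 -0.2007  0.0588] jaw 56.7 turn -0.0 inc [-0.02 -0.08  6.88] [-0.001 -0.002  0.   ] rows 1.7 gap 0.683 F [-0.6 -0.4 -1.6] q [-0.41 -0.03  1.84 -0.    1.33 -1.4 ]
[191.02325766 188.2322479 ] [188.86663187 177.09457784]
```

View pics/c4.png

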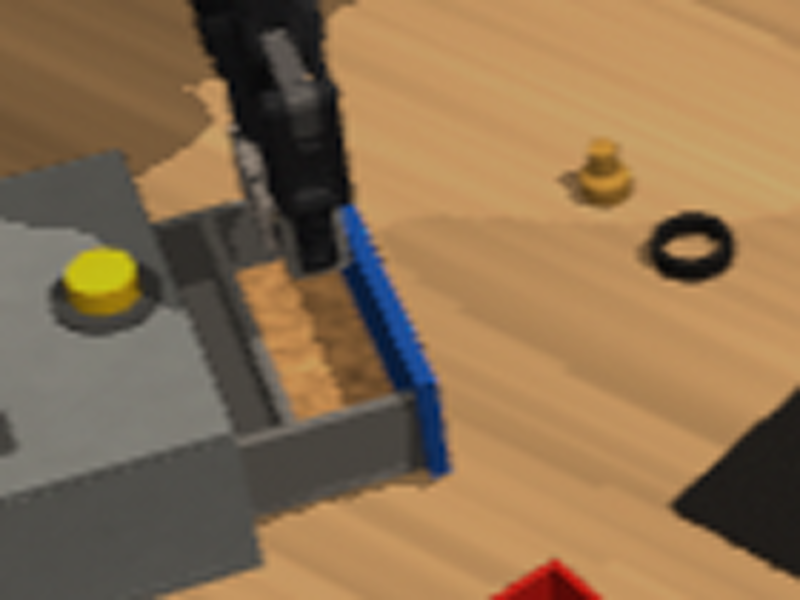

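Emit:
step_arm --increments "0 -0.1 1.5 0 0 0 5; 0 -0.1 3 0 0 0 5; 0 -0.1 4 0 0 0 5; 0 -0.1 4 0 0 0 5"

```text
time_s: 26.38
tool_pos: [0.5297, -0.2012, 0.0178]
orientation: [0.286, 0.958, 0.0, -0.002]
force: [-0.6, 0.3, -1.8]
finger_gap: 0.686
```

```bash
python3 -c "
from h import *
a=camera('scene')
plan([.5305,-.2015,-.010],56.7)
cv2.imwrite('pics/c5.png',cv2.resize(a[150:255,140:280],(800,600),interpolation=cv2.INTER_CUBIC))"
```

```text
t 26.43 cur [ 0.5301 -0.2014  0.0189] jaw 56.7 turn -0.0 inc [-0.04  0.01  2.89] [-0.001 -0.002  0.   ] rows 0.7 gap 0.690 F [ 0.   0.6 -1.4] q [-0.41  0.    1.88 -0.    1.27 -1.4 ]
```

View pics/c5.png

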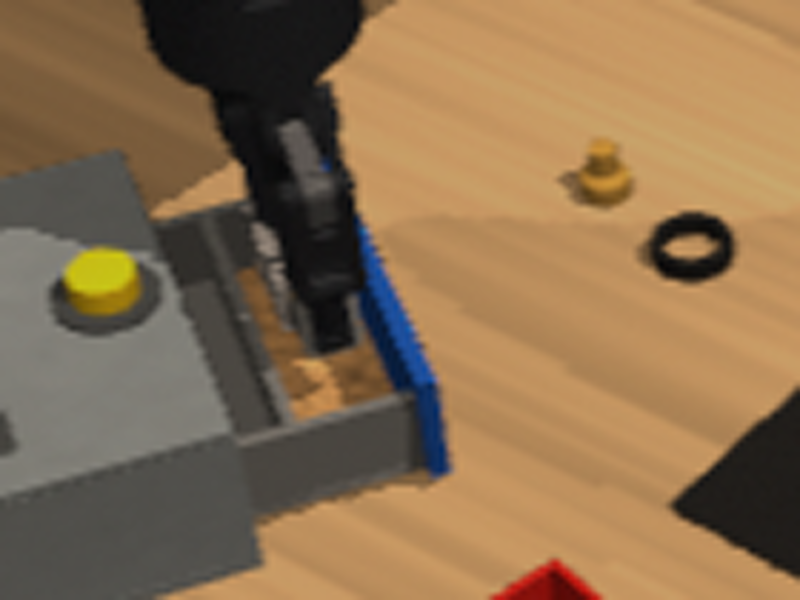

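Emit:
step_arm --increments "0 0 1 0 0 0 5; 0 0 2 0 0 0 5; 0 0 2.7 0 0 0 5; 0 0 2.7 0 0 0 5"

```text
time_s: 26.77
tool_pos: [0.5292, -0.201, -0.01]
orientation: [0.286, 0.958, 0.0, -0.002]
force: [-0.2, 0.6, -2.5]
finger_gap: 0.689
```

Emit:
step_arm --increments "0 0 0.1 0 0 0 5; 0 0 0.2 0 0 0 5; 0 0 0.2 0 0 0 5"

```text
time_s: 27.02
tool_pos: [0.53, -0.2016, -0.0107]
orientation: [0.286, 0.958, -0.0, -0.001]
force: [-0.5, -0.7, 5.8]
finger_gap: 0.689
```

Emit:
step_arm --increments "0 0 0 0 0 0 6.2; 0 0 0 0 0 0 6.6; 0 0 0 0 0 0 7; 0 0 0 0 0 0 7; 0 0 0 0 0 0 7"

```text
time_s: 27.43
tool_pos: [0.53, -0.2015, -0.0108]
orientation: [0.286, 0.958, -0.0, -0.001]
force: [0.3, 0.2, -1.3]
finger_gap: 0.818
```

Emit:
step_arm --increments "0 0 -1 0 0 0 7; 0 0 -3 0 0 0 7; 0 0 -6 0 0 0 7; 0 0 -9 0 0 0 7; 0 0 -12 0 0 0 7"

```text
time_s: 27.85
tool_pos: [0.5301, -0.2015, 0.1113]
orientation: [0.286, 0.958, -0.0, -0.001]
force: [0.8, -0.1, 0.4]
finger_gap: 0.82
```

```bash
python3 -c "
from h import *
a=camera('scene')
plan([.45,.0,.17],84)
cv2.imwrite('pics/c6.png',cv2.resize(a[150:255,140:280],(800,600),interpolation=cv2.INTER_CUBIC))"
```

```text
t 27.90 cur [ 0.5322 -0.2024  0.118 ] jaw 56.7 turn 27.3 inc [17.95 12.41 -5.28] [-0.001  0.005 -0.476] rows 5.5 gap 0.817 F [ 0.6 -0.7  8. ] q [-0.41 -0.08  1.79 -0.    1.43 -1.4 ]
```

View pics/c6.png

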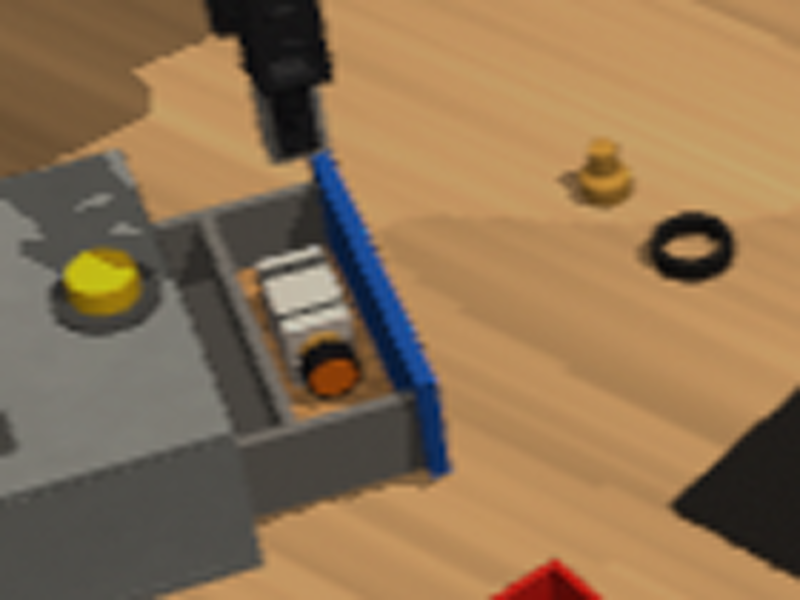

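The cartridge lies flat in the compartment with its plunger in. I'll move the arm clear to look at the whole scene.

Emit:
step_arm --increments "2 1.5 -2 0 0 0 7; 5 3.5 -5 0 0 0 7; 8 5.5 -8 0 0 0 7; 11 7.5 -10 0 0 0 7; 14 10 -10 0 0 0 7"

```text
time_s: 28.32
tool_pos: [0.4713, -0.047, 0.2213]
orientation: [0.287, 0.958, -0.0, 0.005]
force: [1.1, 0.3, 1.0]
finger_gap: 0.82
```

Emit:
step_arm --increments "2 3 0 0 0 0 7; 4 6 0 0 0 0 7; 6 9 0 0 0 0 7; 8 12 0 0 0 0 7; 8 12 0 0 0 0 7"

```text
time_s: 28.73
tool_pos: [0.4699, 0.102, 0.2215]
orientation: [0.285, 0.959, 0.0, 0.005]
force: [0.0, -0.8, -0.2]
finger_gap: 0.82
```

Emit:
step_arm --increments "0 0 0 0 0 0 7; 0 0 0 0 0 0 7; 0 0 0 0 0 0 7; 0 0 0 0 0 0 7; 0 0 0 0 0 0 7"

```text
time_s: 29.15
tool_pos: [0.47, 0.101, 0.2215]
orientation: [0.286, 0.958, 0.0, 0.005]
force: [-0.3, -0.2, -0.2]
finger_gap: 0.816
```

```bash
python3 -c "
from h import *
cv2.imwrite('pics/f1.png',camera('scene'));cv2.imwrite('pics/f2.png',camera('top'))
o=get_obs();print(o['time_s'],o['tool_pos'],np.abs(o['qvel']).max())"
```

```text
29.25 [0.46992774 0.10127828 0.22147648] 0.007518483202007908
```

View pics/f1.png

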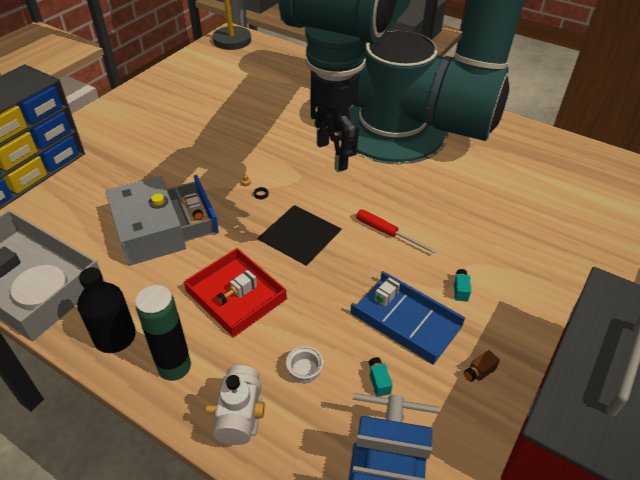

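View pics/f2.png

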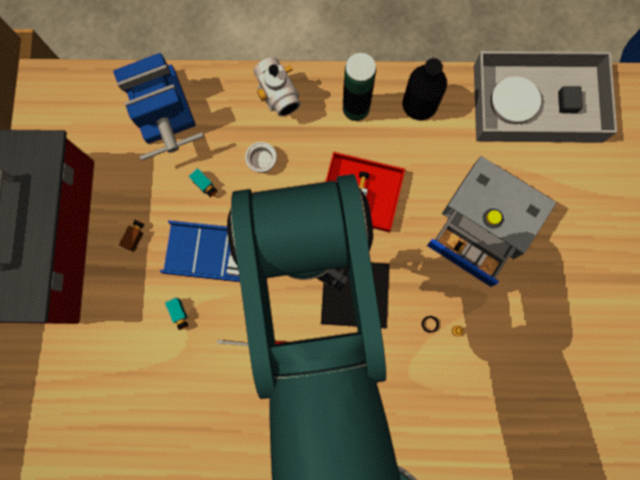

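The scene view shows all as asked. One cartridge is in the tray with its plunger out (237,287) and the other is flat in the drawer (197,207). The blank is still in the rack (386,292), and the small parts and screwdriver have not moved.

```bash
python3 -c "
from rig import *
print(job_done())"
```

```text
the job is handed in; nothing more can be done
None
```

The job is done and handed in at about 29 s of the 72 s allowed.

- **Drawer:** I pressed the latch, the drawer sprang fully open, and the button came back up.
- **Pulled-out cartridge:** it lies flat in the red tray with its plunger still out.
- **Pushed-in cartridge:** I set it on the black mat, let go, and took it again by its two ends. It lies flat on the floor of the drawer's narrow compartment, plunger in.

**Last checks:** the final scene picture shows both cartridges in place. The blank is still in the rack, and the small parts, the screwdriver and the look-alikes look unmoved. In the top picture the arm hid part of the tray, the blank and the screwdriver, so those rest on the scene camera alone. The arm was at rest and clear of everything.

**Disagreements and forces:**
- **Fingertip height:** the reported TCP height read about 22 to 24 mm lower than where the fingertips really were. The button first pushed back at a reported 0.060 m instead of 0.084 m. I worked from contact forces and pictures instead of the reported height.
- **Forces:** the largest force I read was about 12 N, while closing on the cartridge ends at the mat, probably from the fingertips touching the mat. Other contacts were under 6 N. Two readings of about 8 N came during quick lifts with nothing touched.

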